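# Take the cake tin apart, load the pull-out tray and click the cabinet shut

### The arm

A 6-joint arm with a two-finger parallel gripper is mounted at the origin on the work surface. World frame = base frame: x ahead of the robot, y to its left, z up, the work surface at z = 0. Lengths are in m, angles in degrees, forces in N, time in s.
With the tool pointing down it reaches from about 0.3 to 0.75 m from the base axis. Payload 8.5 kg.
Tool frame: the origin (TCP) lies on the centre line of the jaws, within the pads' length; the fingertips stand 17 mm ahead of it and the grasp point (between the pads) lies 2 mm behind it; z points along the fingers, y is the line along which they close (so a half turn about z gives the same grasp; the last joint's range is limited). The gripper opens to 85 mm and grips with 20 to 120 N. Pads are 22 mm wide; open, the fingers measure 114 mm over their backs; the gripper's body (76 mm by 85 mm) begins 54 mm behind the grasp point. The pads swing forward as they close: fully open they stand 13 mm farther back than shut.
Start: joints at [-80.862, 21.807, 74.336, -0, 83.858, -12.336], TCP at [0.201, -0.512, 0.248] pointing down, gripper open.
Joint ranges: [-178.18, 178.18], [-50.72, 133.34], [12.68, 142.11], [-81.47, 261.47], [9.98, 163.14], [-165.26, 165.26]. Speed limits (degrees/s): [136.94, 136.94, 180, 180, 180, 180].

### API

Orientations are given as a 3x3 rotation matrix whose columns are the frame's x, y, z axes.
In Python, from rig import env gives the robot as it stands.
- The arm moves only by the shell command python3 -m handwheel 'ROWS' [OPENING] [FORCE]. ROWS is JSON, a list that holds one entry, the list of rows, each a list of 4 numbers: the shift along the tool's x, y, z in m, then the turn about the tool's z in rad. In form: [[[x, y, z, roll], ...]]. A call has 1 to 5 rows; each row shifts and turns the commanded pose from where the row before left it, along the tool's axes as they then stand; what a row does not reach is not made up. A row lasts 1/12 s, in which the tool goes at most 41.7 mm and 7.16 degrees, less where a joint would pass 70% of its speed; a pose out of reach is approached as far as the arm can. A call is refused whole if a number of a shift passes 0.0417 or a number of a turn 0.125, either way. A call with a gripper value outside its range is refused whole. OPENING is the opening in per cent of the stroke, from 0 (shut) to 100 (fully open), set as the call begins (- or left out, the last holds). The fingers move at their own pace and stop on an object; FORCE is the grip in N (left out, the last holds). Time passes only in rows, so rows that do not move let the fingers close. It gives the time, the measured TCP pose, the force and the opening at its end, in the units of the state.
- env.observe(): the state, without advancing time (a new reading comes with each control period).
- env.get_image(name): name is "side" or "top"; returns (picture, depth): 480x640x3 uint8, red, green, blue; 480x640 float32, m along the optical axis (not along the pixel's ray), 0 where there is no reading.
- env.camera_params(name): a dict with "K" (3x3 intrinsics, pixels), "rvec" (rotation vector, rad) and "tvec" (3), from world to camera coordinates, as OpenCV has them. Camera axes: x right, y down, z forward; pixel columns grow to the right and rows downward; lengths in m; the calibration is good to about 2 mm. A picture is of the moment at which its call begins. camera_params takes no time and is no camera call.
- env.close_job(): hands the job in, once; it reports no verdict.
The state is a dict: "time_s": time; "q": joint angles; "qvel": joint speeds; "joint_efforts": joint torques, N m; "position": TCP position; "tool_rot": TCP orientation; "ft_force": force on the tool from outside, world axes, zero at the start; "wrist_torque": the same for the moment, N m; "grip_width": finger opening in m.
Only numpy, scipy, OpenCV 4.12 (cv2) and the standard library are available. Lean on these libraries where they do the work, as an engineer would, in place of code of your own. Each camera call takes 0.05 s, during which the arm holds its last target. There are 200 camera calls.

### The job

Put the baking things away: first free the loose base of the little cake tin by lowering the tin over the standing glass canister, so that the canister pushes the base up out of the ring and the ring comes down to the ledge around it, then take the base off from above. Set the base (lying flat), the ring and every ramekin there is (both upright as they stand now) side by side on the floor of the cabinet's pull-out tray, nothing in or on another, then slide the tray fully in and push the door shut until it clicks home on its catch. Leave the canister standing on the ledge, and do not shift the rolling pin or the sieve.

Things in the scene. Friction and masses are not known exactly. Their poses are not given: they have to be found in the camera images.
- tin_ring: ring of a small loose-bottomed cake tin, plain bright aluminium: round, 68 mm outer diameter, 40 mm tall, wall 3.5 mm, open at the top; at the bottom an inward lip 3 mm thick leaves an opening 50 mm across. It stands upright on the ledge with the base lying loose inside on the lip. Mass 80 g. Origin: centre of its underside; z up along its axis
- tin_base: the tin's loose base: flat round steel disc, 57 mm diameter, 6 mm thick, 50 g; lies in the ring on the lip (2 mm play all round), its underside 3 mm above the ring's. Can be gripped across its rim once it stands on the canister. Origin: centre of its underside (as it lies at the start); z normal to the disc
- ramekin_1: white ceramic ramekin (round baking cup), 60 mm diameter at the rim, 56 mm at the foot, 42 mm tall, hollow, 140 g, upright. May be absent. Origin: centre of its underside; z up along its axis
- ramekin_2: a second ramekin like ramekin_1; may be absent
- ramekin_3: a third ramekin like ramekin_1; may be absent
- canister: small closed glass canister with a flat steel lid, stands loose on the ledge: 43 mm diameter, 70 mm tall, 0.3 kg; narrower than the opening in the tin's bottom, wide enough to carry the base on its lid. Origin: centre of its underside; z up
- cabinet: fixed white counter-top cabinet, 280 mm wide, 300 deep, 200 tall. Origin: on the ledge under the middle of its open front; x points into the cabinet, square to the front; y along the front (left when looking in), z up. The front faces the robot's right (roughly world -y): the hinge side (-y) is the one farther from the robot
- door (a joint): door angle, rad: 0 = shut, grows as it opens outwards (starts at 1.6 to 1.8, stop 1.9). At angle a the panel runs from the hinge along (-sin a, cos a) in the cabinet's x, y; its outer face looks along (-cos a, -sin a). Turns easily, stays where left. A sprung ball catch resists from about 0.05 rad (5 to 10 N at the free half), snaps over at about 0.02 rad and then holds it at 0
- door_hinge (a point): point on the door's vertical hinge line, which lies in the plane of its outer face, at half its height; in the cabinet's frame x -16 mm, y -140 mm. The white door panel is 280 mm wide, 15 mm thick, 3 to 197 mm above the ledge; on its outer face, 250 mm from the hinge, a vertical bar handle 35 mm off the face, 81 to 181 mm above the ledge
- tray (a joint): how far the pull-out tray stands out, m: 0 = fully in; starts 0.24 to 0.255 (its stop). Sliding takes about 2 N. Its front, a wooden board 240 mm wide and 8 mm thick, spans 14 to 80 mm above the ledge; the board's outer face lies at x = 5 mm minus this value in the cabinet's frame, so 5 mm inside the front when fully in
- tray_floor (a point): centre of the tray's floor, upper side, 20 mm above the ledge; axes as the cabinet's. Free floor: x -117 to +121 mm, y -116 to +116 mm; side and rear rims rise 14 mm, the front board 60 mm above it. With the tray out by v it lies at x = 130 mm - v, y 0 in the cabinet's frame
- rolling_pin: bystander: wooden rolling pin, 434 mm long, 50 mm thick, lies on the ledge farther out; origin under its middle, y along it
- sieve: bystander: steel sieve, 146 mm wide bowl, 50 mm tall, with a handle, on the ledge to the robot's right; origin under the bowl's centre

How it is judged:
By the outcome, as a careful person would: the job done as asked, in the order asked, and still so for the second after the job is handed in, with the robot touching nothing.
Of ramekin_1, ramekin_2, ramekin_3 only 1 to 3 are there at a start; the rules pass over those that are not, and their reading is None.
At some moment in a run one of ramekin_1, ramekin_2, ramekin_3 may be knocked a few centimetres aside while the robot is not near it.
It also fails if it takes over 210 s, if anything falls off the work surface, if the arm or the gripper's body presses on something with over 40 N, if the wrist force passes 120 N, or if a joint passes its speed limit or range.

## Working session

There is one attempt and no reset: what is moved stays moved. The work goes in short steps, Python scripts to look and compute and a shell command to move; the robot and the scene stay as the last step left them, time stands still between calls to the robot, and variables do not carry over. Pictures are saved under pics/ and viewed, on a budget of 14 in all, crops included, one or two more only if the job needs it, and the job is handed in when it is done.

```bash
mkdir -p pics; ls; cat > h.py <<'E'
import numpy as np, cv2
from rig import env
def cam(n):
    p=env.camera_params(n); R=cv2.Rodrigues(np.array(p['rvec'],float))[0]
    return np.array(p['K']),R,np.array(p['tvec'],float).ravel()
def cloud(n):
    im,d=env.get_image(n); K,R,t=cam(n)
    v,u=np.mgrid[:480,:640]
    c=np.stack([(u-K[0,2])*d/K[0,0],(v-K[1,2])*d/K[1,1],d],-1)
    w=(c-t)@R; w[d==0]=np.nan
    return im,w
def save(n,im,s=1):
    cv2.imwrite('pics/'+n,cv2.resize(im[...,::-1],None,fx=s,fy=s))
def st():
    o=env.observe(); print(round(o['time_s'],2),np.round(o['position'],4),np.round(o['tool_rot'],3).tolist(),np.round(o['ft_force'],1),round(o['grip_width'],4),np.round(o['q'],1))
E
python3 - <<'E'
from h import *
st()
for n in('side','top'):
    im,w=cloud(n); save(n+'0.png',im); np.save('/tmp/'+n+'0.npy',w)
    K,R,t=cam(n); print(n,-R.T@t,R[2])
E
```

```text
pics
0.0 [ 0.2013 -0.5116  0.2477] [[0.931, 0.366, -0.0], [0.366, -0.931, 0.001], [0.0, -0.001, -1.0]] [-0.1  0.1 -0.4] 0.0856 [-80.9  21.8  74.4  -0.   83.9 -12.3]
side [0.58098043 0.34640211 1.22518494] [ 0.01832024 -0.32787434 -0.94454369]
top [ 0.38843714 -0.04697076  1.47239843] [ 0.14596147 -0.0087264  -0.98925179]
```

View pics/side0.png

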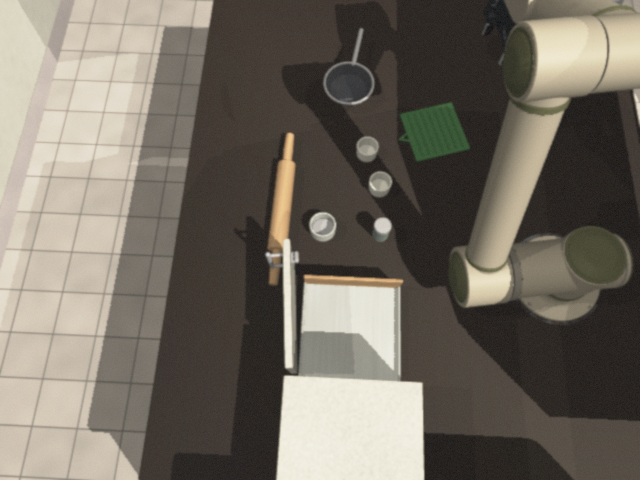

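View pics/top0.png

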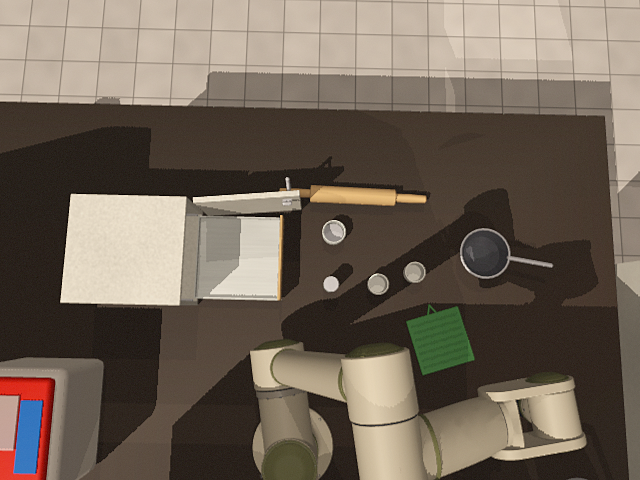

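```bash
cat >> h.py <<'E'
def blob(w,x0,x1,y0,y1,z0,z1):
    m=(w[...,0]>x0)&(w[...,0]<x1)&(w[...,1]>y0)&(w[...,1]<y1)&(w[...,2]>z0)&(w[...,2]<z1)
    return m
E
python3 - <<'E'
from h import *
for n in('side','top'):
    w=np.load(f'/tmp/{n}0.npy'); z=w[...,2]
    m=(z>0.012)&(z<0.3)&(w[...,0]>.25)&(w[...,0]<.85)&(w[...,1]<.3)&(w[...,1]>-.7)
    print(n,'floor med',np.nanmedian(z[(abs(z)<.02)&(w[...,0]>.3)&(w[...,0]<.7)&(w[...,1]<0)]))
    k,l,s,c=cv2.connectedComponentsWithStats(m.astype(np.uint8))
    for i in range(1,k):
        if s[i,4]<60: continue
        p=w[l==i]; zt=np.percentile(p[:,2],95)
        pt=p[p[:,2]>zt-.008]
        (c2,r2)=cv2.minEnclosingCircle((pt[:,:2]*1000).astype(np.float32))
        print(i,s[i].tolist(),'zt %.3f'%zt,'mean',pt.mean(0).round(4),'bb',pt.min(0).round(3),pt.max(0).round(3),'circ',np.round(c2,1),round(r2,1))
E
```

```text
side floor med -0.0006220774596738795
1 [324, 36, 50, 69, 1191] zt 0.051 mean [ 0.5494 -0.5707  0.048 ] bb [ 0.482 -0.7    0.043] [ 0.625 -0.467  0.057] circ [ 544.  -583.8] 117.5
46 [266, 133, 33, 240, 3727] zt 0.198 mean [0.6707 0.1412 0.1962] bb [ 0.652 -0.004  0.19 ] [0.727 0.274 0.202] circ [673.1 134.8] 139.9
55 [357, 137, 22, 23, 275] zt 0.044 mean [ 0.4936 -0.3391  0.0407] bb [ 0.465 -0.369  0.036] [ 0.524 -0.307  0.046] circ [ 495.3 -337.8] 31.3
87 [369, 172, 23, 24, 261] zt 0.044 mean [ 0.458  -0.2332  0.0403] bb [ 0.429 -0.262  0.036] [ 0.487 -0.202  0.049] circ [ 457.9 -232.5] 30.6
88 [310, 212, 26, 28, 266] zt 0.042 mean [ 0.607  -0.1039  0.0387] bb [ 0.575 -0.138  0.034] [ 0.641 -0.069  0.044] circ [ 607.5 -103.1] 34.7
89 [373, 218, 19, 22, 314] zt 0.073 mean [ 0.4541 -0.0956  0.0692] bb [ 0.433 -0.116  0.065] [ 0.476 -0.075  0.075] circ [453.6 -96.6] 22.2
90 [449, 218, 48, 89, 2306] zt 0.288 mean [0.2715 0.0039 0.29  ] bb [ 0.25  -0.036  0.28 ] [0.288 0.024 0.3  ] circ [268.   -6.5] 34.5
106 [284, 275, 138, 112, 10608] zt 0.198 mean [0.528  0.2952 0.1993] bb [0.388 0.2
[... 370 characters left out ...]
 [460, 228, 81, 50, 1442] zt 0.053 mean [ 0.5477 -0.5779  0.05  ] bb [ 0.481 -0.699  0.045] [ 0.624 -0.47   0.06 ] circ [ 545.  -585.4] 116.4
22 [404, 262, 21, 20, 160] zt 0.047 mean [ 0.4924 -0.341   0.0432] bb [ 0.465 -0.369  0.039] [ 0.521 -0.313  0.049] circ [ 493.4 -341.2] 29.5
26 [367, 273, 22, 21, 134] zt 0.047 mean [ 0.4568 -0.2351  0.0431] bb [ 0.429 -0.265  0.039] [ 0.486 -0.206  0.05 ] circ [ 456.9 -234.9] 29.7
31 [323, 276, 16, 16, 186] zt 0.075 mean [ 0.4532 -0.098   0.0713] bb [ 0.434 -0.117  0.067] [ 0.473 -0.077  0.079] circ [453.1 -98.3] 21.3
151 [250, 339, 54, 28, 941] zt 0.283 mean [0.2677 0.0086 0.2877] bb [ 0.25  -0.018  0.275] [0.285 0.024 0.3  ] circ [267.7   3.3] 27.1
```

```bash
python3 - <<'E'
import cv2,numpy as np
a=cv2.imread('pics/side0.png')[120:260,290:410]; b=cv2.imread('pics/top0.png')[200:310,270:440]
a=cv2.resize(a,(480,560),interpolation=2)
b=cv2.resize(b,(320,207),interpolation=2)
o=np.zeros((560,800,3),np.uint8); o[:,:480]=a; o[:207,480:]=b
cv2.imwrite('pics/c1.png',o)
E
```

```text
(no output)
```

View pics/c1.png

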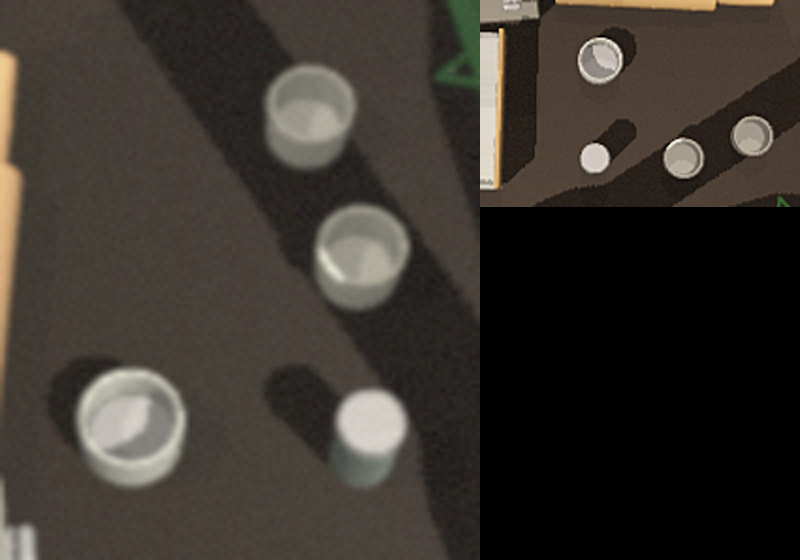

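```bash
python3 - <<'E'
from h import *
for n in('side','top'):
    w=np.load(f'/tmp/{n}0.npy'); x,y,z=w[...,0],w[...,1],w[...,2]
    m=(abs(z-.2)<.012)&(x>.3)&(x<.9)&(y>.22)&(y<.75)
    k,l,s,c=cv2.connectedComponentsWithStats(m.astype(np.uint8)); i=1+s[1:,4].argmax()
    p=w[l==i]; r=cv2.minAreaRect((p[:,:2]*1000).astype(np.float32)); print(n,'cab',r,cv2.boxPoints(r).round(1).tolist())
    # door top
    m=(abs(z-.197)<.01)&(x>.6)&(x<.85)&(y>-.1)&(y<.26)
    p=w[m]; r=cv2.minAreaRect((p[:,:2]*1000).astype(np.float32)); print(n,'door',m.sum(),r,cv2.boxPoints(r).round(1).tolist())
    # tray board top
    m=(abs(z-.08)<.008)&(x>.35)&(x<.68)&(y>-.1)&(y<.1)
    p=w[m]; print('board',m.sum(),p.min(0).round(3),p.max(0).round(3))
    if m.sum()>10: r=cv2.minAreaRect((p[:,:2]*1000).astype(np.float32)); print(r,cv2.boxPoints(r).round(1).tolist())
    m=(abs(z-.02)<.006)&(x>.35)&(x<.68)&(y>0)&(y<.3)
    p=w[m]; print('floor',p.min(0).round(3),p.max(0).round(3))
E
```

```text
side cab ((526.201904296875, 386.0245361328125), (191.14854431152344, 280.5936584472656), 89.97003173828125) [[385.8999938964844, 290.5], [666.4000244140625, 290.3999938964844], [666.5, 481.5], [386.0, 481.70001220703125]]
side door 878 ((689.6785888671875, 129.68582153320312), (52.91761016845703, 265.91400146484375), 6.127737998962402) [[649.2000122070312, 259.1000061035156], [677.5999755859375, -5.300000190734863], [730.2000122070312, 0.30000001192092896], [701.7999877929688, 264.70001220703125]]
board 408 [ 0.407 -0.1    0.072] [0.674 0.065 0.087]
((543.0669555664062, -18.435646057128906), (265.6287841796875, 154.73672485351562), 2.638921022415161) [[406.79998779296875, 52.70000076293945], [414.0, -101.80000305175781], [679.2999877929688, -89.5999984741211], [672.2000122070312, 65.0]]
floor [0.409 0.003 0.014] [0.676 0.281 0.026]
top cab ((526.1954345703125, 439.0049743652344), (304.3339538574219, 281.1099548339844), 89.9371109008789) [[385.5, 287.0], [666.5999755859375, 286.70001220703125], [666.9000244140625, 591.0], [385.79998779296875, 591.2999877929688]]
top door 646 ((687.6434326171875, 128.4463653564453), (51.12394714355469, 268.3855895996094), 5.601499080657959) [[649.0999755859375, 259.5], [675.2999877929688, -7.599999904632568], [726.2000122070312, -2.5999999046325684], [700.0, 264.5]]
board 318 [ 0.406 -0.1    0.072] [0.676 0.098 0.087]
((550.1519165039062, -4.24957275390625), (266.7096252441406, 158.84510803222656), 10.377603530883789) [[404.70001220703125, 49.900001525878906], [433.29998779296875, -106.4000015258789], [695.5999755859375, -58.400001525878906], [667.0, 97.9000015258789]]
floor [0.387 0.    0.014] [0.676 0.3   0.026]
```

```bash
python3 -m handwheel '[[[0,0,0,0.125],[0,0,0,0.125],[0,0,0,0.125]]]' 100 40
python3 -m handwheel '[[[0.028,-0.028,0,0],[0.028,-0.028,0,0],[0.028,-0.028,0,0],[0.028,-0.028,0,0],[0.028,-0.028,0,0]]]'
python3 -m handwheel '[[[0.028,-0.028,0,0],[0.028,-0.028,0,0],[0.028,-0.028,0,0],[0.028,-0.028,0,0],[0.028,-0.028,0,0]]]'
python3 -m handwheel '[[[0.028,-0.028,0,0],[0.028,-0.028,0,0],[0.028,-0.028,0,0],[0.028,-0.028,0,0],[0.014,-0.016,0,0]]]'
python3 - <<'E'
from h import *
st()
for n in('side','top'):
    w=np.load(f'/tmp/{n}0.npy'); x,y,z=w[...,0],w[...,1],w[...,2]
    for X in(.42,.5,.55,.62):
        m=(abs(z-.08)<.006)&(abs(x-X)<.012)&(y>0)&(y<.11); p=w[m]; print(n,X,m.sum(),p[:,1].min().round(4),p[:,1].max().round(4),np.median(p,0).round(4))
E
```

```text
time_s: 0.35
position: [0.2013, -0.5116, 0.2479]
tool_rot: [[1.0, -0.006, -0.0], [-0.006, -1.0, 0.001], [-0.0, -0.001, -1.0]]
ft_force: [-0.2, -0.3, -0.8]
grip_width: 0.0856
time_s: 0.77
position: [0.3422, -0.3702, 0.2481]
tool_rot: [[1.0, -0.001, -0.0], [-0.001, -1.0, 0.001], [-0.0, -0.001, -1.0]]
ft_force: [-0.8, -0.9, -0.5]
grip_width: 0.0855
time_s: 1.18
position: [0.4824, -0.2301, 0.2481]
tool_rot: [[1.0, -0.0, -0.0], [-0.0, -1.0, 0.0], [-0.0, -0.0, -1.0]]
ft_force: [0.7, -0.6, 0.2]
grip_width: 0.0852
time_s: 1.6
position: [0.6094, -0.1007, 0.2476]
tool_rot: [[1.0, 0.002, -0.0], [0.002, -1.0, 0.001], [-0.0, -0.001, -1.0]]
ft_force: [-0.5, 0.1, -0.1]
grip_width: 0.0857
1.6 [ 0.6094 -0.1007  0.2476] [[1.0, 0.002, -0.0], [0.002, -1.0, 0.001], [-0.0, -0.001, -1.0]] [-0.5  0.1 -0.1] 0.0857 [-20.4  28.8  62.8   0.   88.4  69.5]
side 0.42 36 0.0455 0.0531 [0.4192 0.0491 0.0784]
side 0.5 33 0.0449 0.0536 [0.5015 0.0498 0.078 ]
side 0.55 30 0.045 0.0537 [0.549  0.0498 0.0797]
side 0.62 37 0.044 0.0539 [0.6185 0.0488 0.0782]
top 0.42 25 0.0443 0.0509 [0.4193 0.0476 0.0801]
top 0.5 27 0.0443 0.0506 [0.5003 0.0474 0.08  ]
top 0.55 23 0.0432 0.0492 [0.5488 0.046  0.0791]
top 0.62 22 0.0429 0.0514 [0.6208 0.0469 0.0798]
```

```bash
python3 - <<'E'
from h import *
ims=[]
for n in('side','top'):
    im,w=cloud(n); ims.append(im[:,:] )
o=np.concatenate([cv2.resize(i,(400,300),interpolation=cv2.INTER_AREA) for i in ims],1); save('both1.png',o)
E
```

```text
(no output)
```

View pics/both1.png

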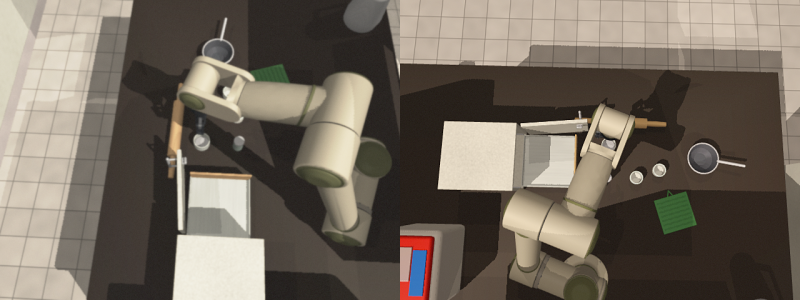

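```bash
python3 -m handwheel '[[[-0.002,0.002,0.04,0],[0,0,0.04,0],[0,0,0.03,0],[0,0,0,0]]]'; python3 - <<'E'
from h import *
im,w=cloud('side'); x,y,z=w[...,0],w[...,1],w[...,2]
m=(abs(x-.607)<.06)&(abs(y+.1035)<.09)&(z>.1)&(z<.2); p=w[m]
for b in np.arange(.1,.2,.01):
    q=p[abs(p[:,2]-b)<.005]
    if len(q): print(b.round(2),len(q),q.min(0).round(3),q.max(0).round(3))
E
```

```text
time_s: 2.03
position: [0.6022, -0.1057, 0.1322]
tool_rot: [[1.0, -0.001, -0.011], [-0.001, -1.0, 0.004], [-0.011, -0.004, -1.0]]
ft_force: [-0.4, 0.9, -0.5]
grip_width: 0.0854
0.17 1 [ 0.59  -0.055  0.175] [ 0.59  -0.055  0.175]
0.18 31 [ 0.59  -0.051  0.177] [ 0.616 -0.03   0.184]
0.19 39 [ 0.586 -0.074  0.185] [ 0.618 -0.03   0.195]
```

```bash
python3 -m handwheel '[[[0,0,0,0],[0,0,0,0],[0,0,0,0]]]'
```

```text
time_s: 2.33
position: [0.6062, -0.1064, 0.1407]
tool_rot: [[1.0, -0.0, 0.004], [-0.0, -1.0, -0.001], [0.004, 0.001, -1.0]]
ft_force: [0.5, -0.1, 0.4]
grip_width: 0.0853
```

```bash
python3 -m handwheel '[[[0.002,-0.002,0.02,0],[0,0,0.02,0],[0,0,0.02,0],[0,0,0.02,0],[0,0,0.015,0]]]'
python3 -m handwheel '[[[0,0,0.010,0],[0,0,0,0],[0,0,0,0],[0,0,0,0]]]'
python3 -m handwheel '[[[0,0,0,0],[0,0,0,0],[0,0,0,0],[0,0,0,0]]]' 0 40
python3 -m handwheel '[[[0,0,0,0],[0,0,0,0],[0,0,0,0],[0,0,0,0],[0,0,0,0]]]'
```

```text
time_s: 2.75
position: [0.6077, -0.104, 0.0433]
tool_rot: [[1.0, -0.0, 0.001], [-0.0, -1.0, -0.0], [0.001, 0.0, -1.0]]
ft_force: [1.1, -0.7, 0.2]
grip_width: 0.0854
time_s: 3.08
position: [0.6082, -0.1041, 0.0348]
tool_rot: [[1.0, -0.0, 0.002], [-0.0, -1.0, -0.001], [0.002, 0.001, -1.0]]
ft_force: [0.0, -0.2, 0.0]
grip_width: 0.0855
time_s: 3.42
position: [0.608, -0.1041, 0.0352]
tool_rot: [[1.0, -0.0, 0.002], [-0.0, -1.0, -0.001], [0.002, 0.001, -1.0]]
ft_force: [-3.3, -0.1, 8.9]
grip_width: 0.067
time_s: 3.83
position: [0.608, -0.1042, 0.0352]
tool_rot: [[1.0, -0.0, 0.002], [-0.0, -1.0, -0.001], [0.002, 0.001, -1.0]]
ft_force: [-2.1, -0.9, 8.7]
grip_width: 0.0673
```

```bash
python3 -m handwheel '[[[0,0,-0.01,0],[0,0,-0.02,0],[0,0,-0.03,0],[0,0,-0.03,0],[0,0,-0.03,0]]]'
python3 -m handwheel '[[[-0.03,0,0,0],[-0.04,0,0,0],[-0.04,0,0,0],[-0.03,0,0,0],[-0.008,0,0,0]]]'
python3 -m handwheel '[[[0,0,0,0],[0,0,0,0],[0,0,0,0],[0,0,0,0],[0,0,0,0]]]'
python3 - <<'E'
from h import *
for n in('side','top'):
    im,w=cloud(n); x,y,z=w[...,0],w[...,1],w[...,2]
    save(n+'2.png',im[120:320,230:500] if n=='top' else im[120:320,260:530],1.48 if n=='top' else 2.9)
    for lo,hi,t in((.05,.085,'can'),(.11,.175,'ring')):
        m=(abs(x-.455)<.06)&(abs(y+.1)<.06)&(z>lo)&(z<hi); p=w[m]; print(n,t,len(p),p.min(0).round(3) if len(p) else 0,p.max(0).round(3) if len(p) else 0)
E
```

```text
time_s: 4.25
position: [0.6071, -0.1038, 0.1554]
tool_rot: [[1.0, -0.0, 0.0], [-0.0, -1.0, 0.0], [0.0, -0.0, -1.0]]
ft_force: [0.4, -0.6, -0.6]
grip_width: 0.0672
time_s: 4.67
position: [0.4554, -0.1029, 0.154]
tool_rot: [[1.0, -0.001, -0.002], [-0.001, -1.0, 0.001], [-0.002, -0.001, -1.0]]
ft_force: [0.6, -0.1, -0.5]
grip_width: 0.0671
time_s: 5.08
position: [0.4602, -0.1039, 0.1531]
tool_rot: [[1.0, 0.0, 0.0], [0.0, -1.0, 0.0], [0.0, -0.0, -1.0]]
ft_force: [0.4, -0.8, -1.3]
grip_width: 0.0668
side can 80 [ 0.436 -0.096  0.051] [ 0.475 -0.075  0.074]
side ring 295 [ 0.427 -0.131  0.116] [ 0.494 -0.061  0.172]
top can 0 0 0
top ring 9 [ 0.426 -0.097  0.135] [ 0.437 -0.079  0.163]
```

View pics/side2.png

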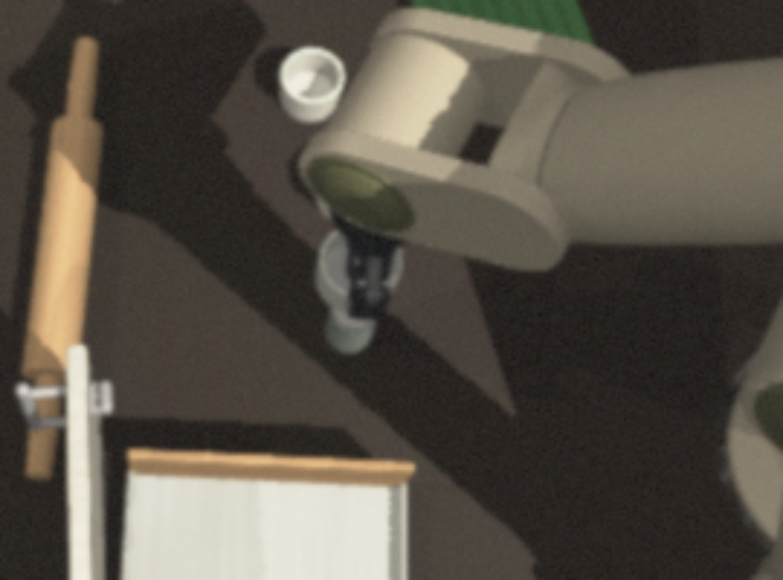

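```bash
python3 -m handwheel '[[[-0.006,-0.006,0.01,0],[0,0,0.015,0],[0,0,0.015,0],[0,0,0,0],[0,0,0,0]]]'
python3 -m handwheel '[[[0,0,0,0],[0,0,0,0],[0,0,0,0]]]'
python3 - <<'E'
from h import *
for n in('side',):
    im,w=cloud(n); x,y,z=w[...,0],w[...,1],w[...,2]
    for b in np.arange(.045,.15,.01):
        m=(abs(x-.455)<.06)&(abs(y+.1)<.06)&(abs(z-b)<.005); p=w[m]; 
        if len(p): print(b.round(3),len(p),p.min(0).round(3),p.max(0).round(3))
E
```

```text
time_s: 5.6
position: [0.4535, -0.0978, 0.1131]
tool_rot: [[1.0, -0.0, -0.001], [-0.0, -1.0, 0.001], [-0.001, -0.001, -1.0]]
ft_force: [-0.9, 0.2, -1.5]
grip_width: 0.0671
time_s: 5.85
position: [0.4538, -0.098, 0.114]
tool_rot: [[1.0, -0.0, 0.001], [-0.0, -1.0, -0.001], [0.001, 0.001, -1.0]]
ft_force: [-0.1, 0.2, -0.2]
grip_width: 0.0671
0.045 2 [ 0.457 -0.078  0.041] [ 0.463 -0.076  0.042]
0.075 5 [ 0.462 -0.107  0.076] [ 0.48  -0.065  0.08 ]
0.085 119 [ 0.422 -0.126  0.08 ] [ 0.485 -0.065  0.09 ]
0.095 35 [ 0.423 -0.123  0.09 ] [ 0.486 -0.065  0.099]
0.105 32 [ 0.423 -0.122  0.1  ] [ 0.487 -0.057  0.109]
0.115 64 [ 0.421 -0.121  0.11 ] [ 0.486 -0.058  0.119]
0.125 11 [ 0.422 -0.119  0.12 ] [ 0.486 -0.055  0.13 ]
0.135 1 [ 0.465 -0.056  0.134] [ 0.465 -0.056  0.134]
0.145 4 [ 0.464 -0.058  0.142] [ 0.467 -0.05   0.15 ]
```

```bash
for i in 1; do python3 -m handwheel '[[[0,0,0.005,0],[0,0,0.004,0],[0,0,0.004,0],[0,0,0,0],[0,0,0,0]]]'; python3 -m handwheel '[[[0,0,0.004,0],[0,0,0.004,0],[0,0,0,0],[0,0,0,0]]]'; done
```

```text
time_s: 6.32
position: [0.4533, -0.0978, 0.1]
tool_rot: [[1.0, -0.0, -0.001], [-0.0, -1.0, 0.0], [-0.001, -0.0, -1.0]]
ft_force: [-0.6, -0.5, -0.4]
grip_width: 0.067
time_s: 6.65
position: [0.4533, -0.0978, 0.0921]
tool_rot: [[1.0, -0.0, -0.0], [-0.0, -1.0, 0.0], [-0.0, -0.0, -1.0]]
ft_force: [-0.4, -0.3, -1.6]
grip_width: 0.067
```

```bash
python3 -m handwheel '[[[0,0,0.008,0],[0,0,0.01,0],[0,0,0.01,0],[0,0,0,0],[0,0,0,0]]]'; python3 -m handwheel '[[[0,0,0.008,0],[0,0,0.008,0],[0,0,0.005,0],[0,0,0,0],[0,0,0,0]]]';python3 -m handwheel '[[[0,0,0.003,0],[0,0,0.002,0],[0,0,0,0],[0,0,0,0]]]'
```

```text
time_s: 7.07
position: [0.4533, -0.0978, 0.0639]
tool_rot: [[1.0, -0.0, -0.001], [-0.0, -1.0, 0.001], [-0.001, -0.001, -1.0]]
ft_force: [-0.1, -0.2, -0.9]
grip_width: 0.0672
time_s: 7.48
position: [0.4533, -0.0978, 0.043]
tool_rot: [[1.0, -0.0, -0.001], [-0.0, -1.0, 0.0], [-0.001, -0.0, -1.0]]
ft_force: [-0.3, -0.8, -0.5]
grip_width: 0.0672
time_s: 7.82
position: [0.4534, -0.0978, 0.0383]
tool_rot: [[1.0, -0.0, -0.0], [-0.0, -1.0, 0.0], [-0.0, -0.0, -1.0]]
ft_force: [0.3, -0.3, -0.3]
grip_width: 0.0671
```

```bash
python3 -m handwheel '[[[0,0,0.002,0],[0,0,0,0],[0,0,0.001,0],[0,0,0,0],[0,0,0,0]]]'; python3 -m handwheel '[[[0,0,0,0],[0,0,0,0],[0,0,0,0],[0,0,0,0],[0,0,0,0]]]' 100;python3 -m handwheel '[[[0,0,-0.01,0],[0,0,-0.02,0],[0,0,-0.02,0],[0,0,0,0]]]'; python3 -m handwheel '[[[0,0,-0.04,0],[0,0,-0.04,0],[0,0,-0.02,0],[0,0,0,0]]]'
python3 -m handwheel '[[[0.04,0,0,0],[0.04,0,0,0],[0.04,0,0,0],[0.02,0,0,0],[0,0,0,0]]]'
python3 - <<'E'
from h import *
for n in('side','top'):
    im,w=cloud(n); x,y,z=w[...,0],w[...,1],w[...,2]
    if n=='side': save('side3.png',im[120:320,260:530],2.9)
    for b,d in ((.073,.006),(.04,.006)):
        m=(abs(x-.455)<.06)&(abs(y+.1)<.06)&(abs(z-b)<d); p=w[m]; 
        if len(p): print(n,b,len(p),p.min(0).round(3),p.max(0).round(3),p.mean(0).round(4),np.round(cv2.minEnclosingCircle((p[:,:2]*1000).astype(np.float32))[0],1))
E
```

```text
time_s: 8.23
position: [0.4534, -0.0979, 0.0353]
tool_rot: [[1.0, -0.0, 0.0], [-0.0, -1.0, -0.0], [0.0, 0.0, -1.0]]
ft_force: [0.1, -0.2, -0.8]
grip_width: 0.0673
time_s: 8.65
position: [0.4534, -0.0979, 0.0354]
tool_rot: [[1.0, -0.0, 0.0], [-0.0, -1.0, -0.0], [0.0, 0.0, -1.0]]
ft_force: [0.5, -0.1, 0.1]
grip_width: 0.0855
time_s: 8.98
position: [0.4547, -0.0984, 0.0881]
tool_rot: [[1.0, -0.0, 0.005], [-0.0, -1.0, -0.002], [0.005, 0.002, -1.0]]
ft_force: [1.3, -0.7, 0.6]
grip_width: 0.0852
time_s: 9.32
position: [0.4549, -0.0985, 0.189]
tool_rot: [[1.0, -0.0, 0.007], [-0.0, -1.0, -0.004], [0.007, 0.004, -1.0]]
ft_force: [-0.4, -0.0, 0.4]
grip_width: 0.0853
time_s: 9.73
position: [0.5962, -0.0978, 0.1827]
tool_rot: [[1.0, 0.001, -0.001], [0.001, -1.0, 0.001], [-0.001, -0.001, -1.0]]
ft_force: [-1.2, 0.1, -0.8]
grip_width: 0.0855
side 0.073 362 [ 0.426 -0.125  0.068] [ 0.479 -0.069  0.079] [ 0.4522 -0.0964  0.0748] [452.3 -97.9]
side 0.04 103 [ 0.421 -0.121  0.034] [ 0.487 -0.061  0.045] [ 0.4583 -0.0801  0.039 ] [454.  -94.8]
top 0.073 70 [ 0.423 -0.125  0.068] [ 0.468 -0.103  0.079] [ 0.4455 -0.1162  0.075 ] [ 445.1 -109.5]
top 0.04 23 [ 0.421 -0.13   0.035] [ 0.467 -0.104  0.045] [ 0.4393 -0.1224  0.0404] [ 443.8 -115.4]
```

View pics/side3.png

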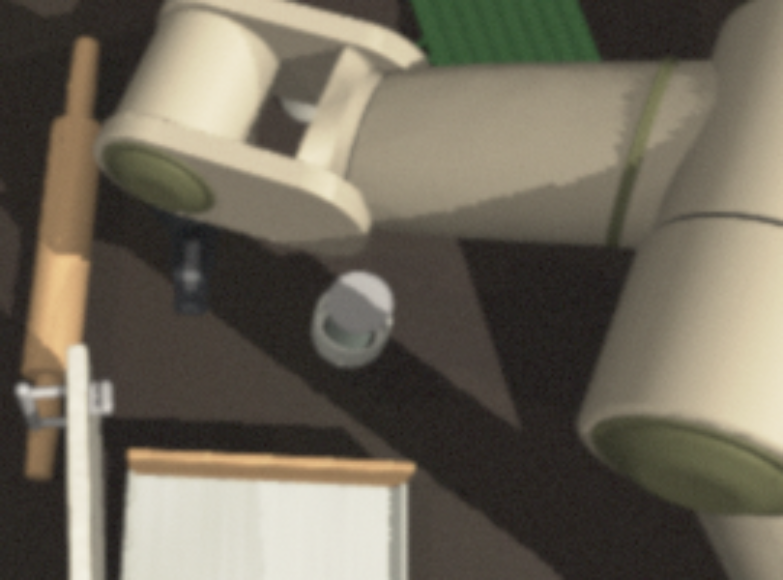

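```bash
python3 -m handwheel '[[[0,0,0,-0.125],[0,0,0,-0.125],[0,0,0,-0.125],[0,0,0,-0.125],[0,0,0,-0.125]]]' 67 >/dev/null; python3 -m handwheel '[[[0,0,0,-0.125],[0,0,0,-0.125],[0,0,0,-0.125],[0,0,0,-0.125],[0,0,0,-0.125]]]'>/dev/null;python3 -m handwheel '[[[0,0,0.02,-0.125],[0,0,0.03,-0.125],[0,0,0.03,-0.071],[0,0,0.03,0],[0,0,0.03,0]]]'
python3 -m handwheel '[[[0,0,0.01,0],[0,0,0.004,0],[0,0,0,0],[0,0,0,0]]]'
python3 -m handwheel '[[[0,0,0.003,0],[0,0,0,0],[0,0,0,0]]]'
python3 -m handwheel '[[[0,0,0.002,0],[0,0,0,0],[0,0,0,0]]]'
python3 -m handwheel '[[[0,0,0.002,0],[0,0,0,0],[0,0,0,0]]]'
```

```text
time_s: 11.08
position: [0.5919, -0.0978, 0.044]
tool_rot: [[0.0, 1.0, -0.001], [1.0, -0.0, 0.0], [0.0, -0.001, -1.0]]
ft_force: [0.7, 0.1, -0.2]
grip_width: 0.057
time_s: 11.42
position: [0.5939, -0.0982, 0.0329]
tool_rot: [[0.0, 1.0, 0.002], [1.0, -0.0, -0.001], [-0.001, 0.002, -1.0]]
ft_force: [-0.8, -0.2, 0.1]
grip_width: 0.0574
time_s: 11.67
position: [0.5937, -0.098, 0.0291]
tool_rot: [[-0.0, 1.0, 0.001], [1.0, 0.0, -0.0], [-0.0, 0.001, -1.0]]
ft_force: [0.0, -0.1, 0.2]
grip_width: 0.0573
time_s: 11.92
position: [0.5934, -0.0979, 0.0263]
tool_rot: [[-0.0, 1.0, -0.0], [1.0, 0.0, -0.0], [-0.0, -0.0, -1.0]]
ft_force: [-0.1, -0.5, 0.1]
grip_width: 0.0573
time_s: 12.17
position: [0.5934, -0.0979, 0.0242]
tool_rot: [[-0.0, 1.0, -0.0], [1.0, 0.0, 0.0], [0.0, -0.0, -1.0]]
ft_force: [-0.5, 0.3, 0.8]
grip_width: 0.0571
```

```bash

for i in 1; do python3 -m handwheel '[[[0,0,0.002,0],[0,0,0,0],[0,0,0,0]]]' | sed -n '2p;4p'
python3 -m handwheel '[[[0,0,0.002,0],[0,0,0,0],[0,0,0,0]]]'| sed -n '2p;4p'
python3 -m handwheel '[[[0,0,0.0015,0],[0,0,0,0],[0,0,0,0]]]'| sed -n '2p;4p'
python3 -m handwheel '[[[0,0,0.001,0],[0,0,0,0],[0,0,0,0]]]'| sed -n '2p;4p'; done
```

```text
position: [0.5934, -0.0979, 0.0222]
ft_force: [0.5, 0.6, 0.8]
position: [0.5934, -0.0979, 0.0202]
ft_force: [0.6, -0.1, 0.8]
position: [0.5934, -0.0979, 0.0187]
ft_force: [-1.1, 0.2, -0.2]
position: [0.5934, -0.0979, 0.0178]
ft_force: [-0.2, -0.5, -0.7]
```

```bash

python3 -m handwheel '[[[0,0,0.0015,0],[0,0,0,0],[0,0,0,0]]]' | sed -n '2p;4p'
python3 -m handwheel '[[[0,0,0.0015,0],[0,0,0,0],[0,0,0,0]]]'| sed -n '2p;4p'
python3 -m handwheel '[[[0,0,0.0015,0],[0,0,0,0],[0,0,0,0]]]'| sed -n '2p;4p'
```

```text
position: [0.5934, -0.0979, 0.0162]
ft_force: [-0.5, -0.9, 0.0]
position: [0.5934, -0.0978, 0.0147]
ft_force: [-0.2, 0.1, 0.7]
position: [0.5934, -0.0978, 0.0132]
ft_force: [0.1, 0.9, -0.2]
```

```bash

python3 -m handwheel '[[[0,0,0.0015,0],[0,0,0,0],[0,0,0,0]]]' | sed -n '2p;4p'
python3 -m handwheel '[[[0,0,0.0015,0],[0,0,0,0],[0,0,0,0]]]'| sed -n '2p;4p'
python3 -m handwheel '[[[0,0,0.0015,0],[0,0,0,0],[0,0,0,0]]]'| sed -n '2p;4p'
python3 - <<'E'
from h import *
im,w=cloud('side'); x,y,z=w[...,0],w[...,1],w[...,2]
m=(abs(x-.593)<.07)&(abs(y+.098)<.03)&(z>.006)&(z<.12)
for s in(-1,1):
    p=w[m&((x-.593)*s>0)]; print(s,len(p),p.min(0).round(3) if len(p) else 0,p.max(0).round(3) if len(p) else 0)
E
```

```text
position: [0.5936, -0.0979, 0.0126]
ft_force: [-1.8, 0.6, 6.8]
position: [0.5936, -0.0979, 0.0125]
ft_force: [-5.5, 2.2, 20.1]
position: [0.5937, -0.0979, 0.0124]
ft_force: [-9.9, 2.2, 32.4]
-1 57 [ 0.533 -0.091  0.009] [ 0.577 -0.078  0.082]
1 188 [ 0.61  -0.107  0.01 ] [ 0.661 -0.076  0.107]
```

```bash

python3 -m handwheel '[[[0,0,-0.03,0],[0,0,-0.04,0],[0,0,-0.04,0],[0,0,-0.04,0],[0,-0.021,0,0]]]' 85 | sed -n '2p;4p'
python3 -m handwheel '[[[0,-0.03,0,0],[0,-0.03,0,0],[0,-0.03,0,0],[0,-0.03,0,0],[0,0,0,0]]]' | sed -n '2p;4p'
python3 -m handwheel '[[[0,0,0.02,0],[0,0,0.02,0],[0,0,0.02,0],[0,0,0,0],[0,0,0,0]]]' 
```

```text
position: [0.5771, -0.0991, 0.1668]
ft_force: [0.5, 0.6, -0.6]
position: [0.4479, -0.0968, 0.1587]
ft_force: [0.5, 0.8, 0.4]
time_s: 15.97
position: [0.4525, -0.0979, 0.0987]
tool_rot: [[0.0, 1.0, -0.001], [1.0, -0.0, 0.001], [0.001, -0.001, -1.0]]
ft_force: [0.5, -0.3, 0.6]
grip_width: 0.0729
```

```bash

python3 -m handwheel '[[[0,0,0.01,0],[0,0,0.0075,0],[0,0,0,0],[0,0,0,0]]]' | sed -n '2p;4p'
python3 -m handwheel '[[[0,0,0,0],[0,0,0,0],[0,0,0,0],[0,0,0,0],[0,0,0,0]]]' 0 30 >/dev/null
python3 -m handwheel '[[[0,0,0,0],[0,0,0,0],[0,0,0,0],[0,0,0,0],[0,0,0,0]]]' 
python3 -m handwheel '[[[0,0,-0.005,0],[0,0,-0.01,0],[0,0,-0.02,0],[0,0,-0.02,0],[0,0,-0.02,0]]]'
python3 -m handwheel '[[[0,0,-0.02,0],[0,0,-0.02,0],[0,0,-0.01,0],[0,0,0,0],[0,0,0,0]]]'
python3 - <<'E'
from h import *
im,w=cloud('side'); x,y,z=w[...,0],w[...,1],w[...,2]
save('side4.png',im[150:290,320:460],4)
m=(abs(x-.453)<.026)&(abs(y+.098)<.03)&(z>.1)&(z<.22)
p=w[m];print(len(p),p.min(0),p.max(0))
E
```

```text
position: [0.4527, -0.098, 0.0818]
ft_force: [1.5, -0.6, 0.7]
time_s: 17.13
position: [0.4528, -0.098, 0.0823]
tool_rot: [[-0.0, 1.0, 0.001], [1.0, 0.0, -0.001], [-0.001, 0.001, -1.0]]
ft_force: [-1.0, -0.1, 6.4]
grip_width: 0.0552
time_s: 17.55
position: [0.4523, -0.0978, 0.1577]
tool_rot: [[0.0, 1.0, -0.0], [1.0, -0.0, 0.0], [0.0, -0.0, -1.0]]
ft_force: [-0.2, 0.2, -1.2]
grip_width: 0.055
time_s: 17.97
position: [0.4523, -0.0978, 0.2066]
tool_rot: [[-0.0, 1.0, 0.001], [1.0, 0.0, -0.0], [-0.0, 0.001, -1.0]]
ft_force: [-0.5, -0.4, -1.5]
grip_width: 0.0552
344 [ 0.42701442 -0.1145088   0.19294118] [ 0.47717619 -0.06879465  0.20504807]
```

View pics/side4.png

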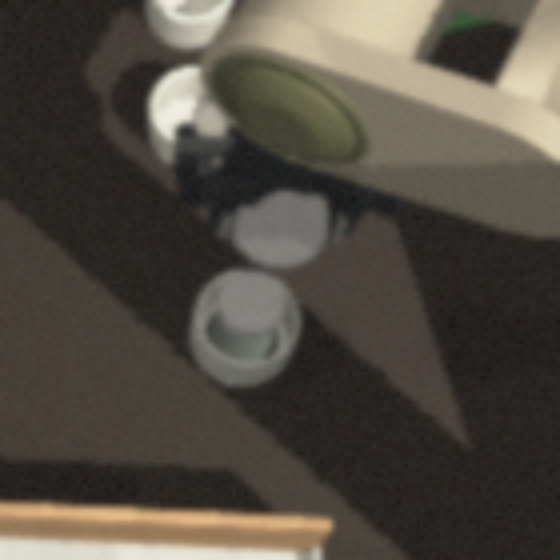

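```bash

python3 -m handwheel '[[[0.0345,0.0157,0,0],[0.0345,0.0157,0,0],[0.0345,0.0157,0,0],[0.0345,0.0157,0,0],[0.0345,0.0157,0,0]]]' | sed -n '2p;4p;5p'
python3 -m handwheel '[[[0.0345,0.0157,0,0],[0.0345,0.0157,0,0],[0.0345,0.0157,0,0],[0,0,0,0],[0,0,0,0]]]' | sed -n '2p;4p;5p'
python3 -m handwheel '[[[0,0,0.03,0],[0,0,0.03,0],[0,0,0.03,0],[0,0,0.03,0],[0,0,0,0]]]'
python3 -m handwheel '[[[0,0,0.02,0],[0,0,0.02,0],[0,0,0,0],[0,0,0,0],[0,0,0,0]]]'
python3 - <<'E'
from h import *
ims=[cloud(n)[0] for n in('side','top')]
save('both5.png',np.concatenate([cv2.resize(ims[0][150:400,230:480],(400,400)),cv2.resize(ims[1][150:350,170:370],(400,400))],1))
E
```

```text
position: [0.531, 0.0765, 0.2051]
ft_force: [1.7, -0.1, -0.4]
grip_width: 0.0549
position: [0.5778, 0.1796, 0.2044]
ft_force: [-0.8, -0.3, -0.4]
grip_width: 0.0549
time_s: 19.27
position: [0.5747, 0.1765, 0.0805]
tool_rot: [[0.001, 1.0, -0.012], [1.0, -0.002, -0.001], [-0.001, -0.012, -1.0]]
ft_force: [-1.1, -0.7, -1.4]
grip_width: 0.0554
time_s: 19.68
position: [0.5788, 0.1778, 0.0482]
tool_rot: [[0.001, 1.0, 0.002], [1.0, -0.001, 0.0], [0.0, 0.002, -1.0]]
ft_force: [0.4, 0.2, -0.5]
grip_width: 0.055
```

View pics/both5.png

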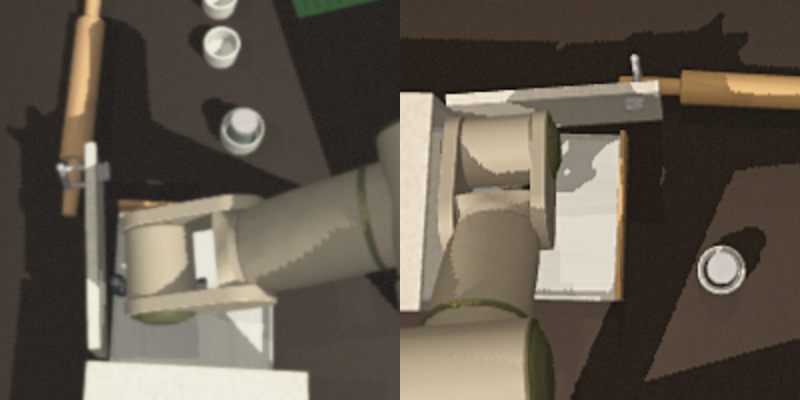

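```bash

python3 -m handwheel '[[[0,0,0.008,0],[0,0,0.005,0],[0,0,0,0],[0,0,0,0]]]' | sed -n '2p;4p;5p'
python3 -m handwheel '[[[0,0,0.0015,0],[0,0,0,0],[0,0,0,0]]]' | sed -n '2p;4p;5p'
python3 -m handwheel '[[[0,0,0.001,0],[0,0,0,0],[0,0,0,0]]]'| sed -n '2p;4p;5p'
```

```text
position: [0.578, 0.1781, 0.0331]
ft_force: [0.3, -0.9, 0.0]
grip_width: 0.0549
position: [0.578, 0.1781, 0.0331]
ft_force: [-4.0, -0.5, 12.3]
grip_width: 0.0553
position: [0.578, 0.1782, 0.033]
ft_force: [-6.5, -2.1, 20.8]
grip_width: 0.0552
```

```bash

python3 -m handwheel '[[[0,0,-0.002,0],[0,0,0,0]]]' | sed -n '2p;4p;5p'
python3 -m handwheel '[[[0,0,0,0],[0,0,0,0],[0,0,0,0],[0,0,0,0]]]' 80 | sed -n '2p;4p;5p'
python3 -m handwheel '[[[0,0,-0.005,0],[0,0,-0.02,0],[0,0,-0.03,0],[0,0,-0.04,0],[0,0,-0.04,0]]]' | sed -n '2p;4p;5p'
python3 -m handwheel '[[[-0.0345,-0.0157,-0.02,0],[-0.0345,-0.0157,0,0],[-0.0345,-0.0157,0,0],[-0.0345,-0.0157,0,0],[-0.0345,-0.0157,0,0]]]' | sed -n '2p;4p;5p'
python3 -m handwheel '[[[0,0,0,0],[0,0,0,0],[0,0,0,0]]]' | sed -n '2p;4p;5p'
cat >> h.py <<'E'
def circ(w,x,y,z0,z1,r=.05):
    m=(np.hypot(w[...,0]-x,w[...,1]-y)<r)&(w[...,2]>z0)&(w[...,2]<z1); p=w[m]
    if len(p)<10: return print('none',len(p))
    c,rr=cv2.minEnclosingCircle((p[:,:2]*1000).astype(np.float32))
    print(len(p),'c',np.round(c,1),'r',round(rr,1),'z %.3f..%.3f'%(p[:,2].min(),p[:,2].max()))
E
python3 - <<'E'
from h import *
for n in('side','top'):
    im,w=cloud(n); save(n+'6.png',im)
    print(n); circ(w,.578,.178,.0235,.035); circ(w,.453,-.0975,.034,.046,.045);circ(w,.453,-.0975,.065,.08); circ(w,.457,-.234,.036,.05);circ(w,.494,-.34,.036,.05)
E
```

```text
position: [0.5781, 0.1782, 0.0331]
ft_force: [-0.8, -0.3, 1.2]
grip_width: 0.0548
position: [0.5779, 0.1781, 0.0325]
ft_force: [-0.5, -0.2, 0.3]
grip_width: 0.068
position: [0.5775, 0.1781, 0.1692]
ft_force: [0.6, 0.8, -0.3]
grip_width: 0.0684
position: [0.4989, 0.0053, 0.1878]
ft_force: [1.2, -0.6, -0.7]
grip_width: 0.068
position: [0.5002, 0.0067, 0.1876]
ft_force: [-0.5, 0.7, -0.4]
grip_width: 0.0684
side
364 c [576.2 177. ] r 49.3 z 0.024..0.031
none 0
none 0
none 0
112 c [ 495.4 -339.6] r 31.0 z 0.036..0.047
top
333 c [578.  177.9] r 49.4 z 0.024..0.033
86 c [452.1 -98.2] r 33.7 z 0.035..0.046
172 c [453.2 -98.3] r 21.3 z 0.065..0.077
50 c [ 486.  -245.1] r 28.4 z 0.036..0.049
91 c [ 493.4 -341.6] r 29.9 z 0.037..0.047
```

```bash

python3 -m handwheel '[[[-0.0348,-0.0157,0,0],[-0.0348,-0.0157,0,0],[-0.0348,-0.0157,0,0],[0,0,0,0],[0,0,0,0]]]' 100 | sed -n '2p;4p;5p'
python3 -m handwheel '[[[0,0,0.03,0],[0,0,0.03,0],[0,0,0.03,0],[0,0,0,0],[0,0,0,0]]]' | sed -n '2p;4p;5p'
python3 -m handwheel '[[[0,0,0.02,0],[0,0,0.02,0],[0,0,0.02,0],[0,0,0,0],[0,0,0,0]]]' | sed -n '2p;4p;5p'
```

```text
position: [0.4529, -0.0984, 0.1873]
ft_force: [-0.7, 0.3, 0.0]
grip_width: 0.0854
position: [0.4531, -0.0965, 0.097]
ft_force: [0.2, -0.6, 0.4]
grip_width: 0.0855
position: [0.4537, -0.0976, 0.0385]
ft_force: [1.2, -1.2, 1.0]
grip_width: 0.0855
```

```bash

python3 -m handwheel '[[[0,0,0,0],[0,0,0,0],[0,0,0,0],[0,0,0,0],[0,0,0,0]]]' 0 40 >/dev/null
python3 -m handwheel '[[[0,0,0,0],[0,0,0,0],[0,0,0,0],[0,0,0,0],[0,0,0,0]]]' | sed -n '2p;4p;5p'
python3 -m handwheel '[[[0,0,-0.005,0],[0,0,-0.01,0],[0,0,-0.01,0],[0,0,0,0],[0,0,0,0]]]' | sed -n '2p;4p;5p'
python3 -m handwheel '[[[0,0,-0.02,0],[0,0,-0.02,0],[0,0,-0.02,0],[0,0,-0.02,0],[0,0,-0.02,0]]]' | sed -n '2p;4p;5p'
python3 -m handwheel '[[[0,0,-0.02,0],[0,0,-0.02,0],[0,0,-0.02,0],[0,0,0,0],[0,0,0,0]]]' | sed -n '2p;4p;5p'
python3 - <<'E'
from h import *
for n in('side',):
    im,w=cloud(n)
    print(n); circ(w,.453,-.0975,.05,.08,.045); x,y,z=w[...,0],w[...,1],w[...,2]
    save('side7.png',im[130:330,280:480],3)
    m=(abs(x-.453)<.034)&(abs(y+.098)<.04)&(z>.14)&(z<.26)
    p=w[m];print(len(p),p.min(0),p.max(0)); circ(w,.457,-.234,.036,.05,.06);circ(w,.494,-.34,.036,.05)
E
```

```text
position: [0.4539, -0.098, 0.0393]
ft_force: [-1.1, 1.8, 9.3]
grip_width: 0.0652
position: [0.4532, -0.098, 0.0631]
ft_force: [0.2, -0.6, -2.0]
grip_width: 0.0654
position: [0.4525, -0.0977, 0.1629]
ft_force: [0.7, -0.8, -2.0]
grip_width: 0.0656
position: [0.4529, -0.0978, 0.2223]
ft_force: [-1.0, -0.2, -1.3]
grip_width: 0.0648
side
218 c [454.5 -96.2] r 21.9 z 0.050..0.075
406 [ 0.41909219 -0.12773724  0.17967146] [ 0.4868754  -0.06197683  0.25936502]
35 c [ 493.7 -247.9] r 29.3 z 0.036..0.045
103 c [ 494.  -338.9] r 30.7 z 0.036..0.045
```

View pics/side7.png

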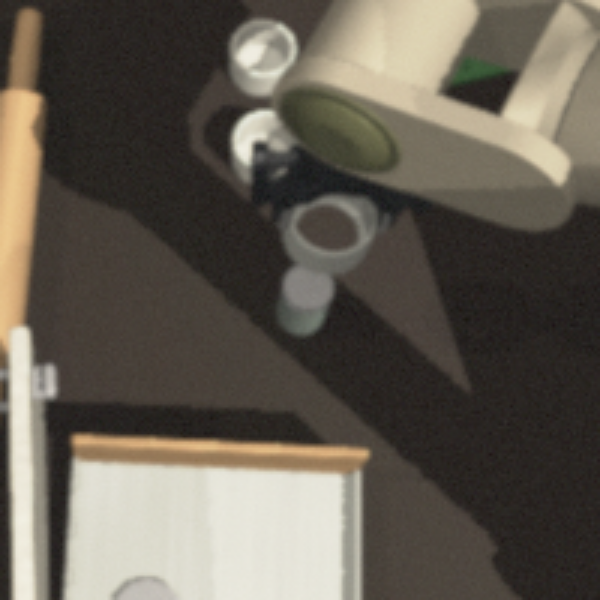

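```bash

python3 -m handwheel '[[[0.0345,0.0026,0,0],[0.0345,0.0026,0,0],[0.0345,0.0026,0,0],[0.0345,0.0026,0,0],[0.0345,0.0026,0,0]]]' | sed -n '2p;4p;5p'
python3 -m handwheel '[[[0.0345,0.0026,0,0],[0.0345,0.0026,0,0],[0.0345,0.0026,0,0],[0,0,0,0],[0,0,0,0]]]' | sed -n '2p;4p;5p'
python3 -m handwheel '[[[0,0,0.03,0],[0,0,0.03,0],[0,0,0.03,0],[0,0,0.02,0],[0,0,0,0]]]'| sed -n '2p;4p;5p'
python3 -m handwheel '[[[0,0,0.02,0],[0,0,0.02,0],[0,0,0.008,0],[0,0,0,0],[0,0,0,0]]]'| sed -n '2p;4p;5p'
python3 -m handwheel '[[[0,0,0.002,0],[0,0,0,0],[0,0,0,0]]]'| sed -n '2p;4p;5p'
```

```text
position: [0.4651, 0.0763, 0.2207]
ft_force: [0.7, -0.5, -0.7]
grip_width: 0.0649
position: [0.4729, 0.1795, 0.2205]
ft_force: [-1.0, -0.6, -0.7]
grip_width: 0.0653
position: [0.4714, 0.1767, 0.108]
ft_force: [-0.8, -0.8, -1.8]
grip_width: 0.0652
position: [0.4741, 0.1778, 0.065]
ft_force: [0.5, -0.1, 0.2]
grip_width: 0.0653
position: [0.474, 0.1782, 0.063]
ft_force: [-0.3, -1.1, -0.5]
grip_width: 0.0646
```

```bash

python3 -m handwheel '[[[0,0,0.0015,0],[0,0,0.0015,0],[0,0,0,0],[0,0,0,0]]]'| sed -n '2p;4p;5p'
python3 -m handwheel '[[[0,0,0,0],[0,0,0,0],[0,0,0,0],[0,0,0,0]]]' 95 | sed -n '2p;4p;5p'
python3 -m handwheel '[[[0,0,-0.01,0],[0,0,-0.02,0],[0,0,-0.03,0],[0,0,-0.04,0],[0,0,-0.04,0]]]' | sed -n '2p;4p;5p'
python3 -m handwheel '[[[-0.04,0,0,0],[-0.04,0,0,0],[-0.04,0,0,0],[-0.04,0,0,0],[-0.04,0,0,0]]]' | sed -n '2p;4p;5p'
python3 -m handwheel '[[[0,0,0,0],[0,0,0,0],[0,0,0,0]]]' | sed -n '1p;2p;4p;5p'
python3 - <<'E'
from h import *
for n in('side','top'):
    im,w=cloud(n); np.save('/tmp/t.npy',w)
    print(n); circ(w,.578,.178,.0245,.035,.04); circ(w,.474,.178,.05,.07,.045);circ(w,.453,-.0975,.065,.08); circ(w,.49,-.247,.036,.05,.05);circ(w,.494,-.34,.036,.05)
    save(n+'8.png',im[130:330,280:480] if n=='side' else im[180:330,200:440],3)
E
```

```text
position: [0.4738, 0.1782, 0.0594]
ft_force: [0.8, -1.1, 1.1]
grip_width: 0.0647
position: [0.4736, 0.1782, 0.0593]
ft_force: [0.4, -0.1, -0.8]
grip_width: 0.0808
position: [0.473, 0.1781, 0.2005]
ft_force: [1.0, -0.1, 0.2]
grip_width: 0.0813
position: [0.4732, -0.0235, 0.1994]
ft_force: [2.0, -0.2, 0.4]
grip_width: 0.0812
time_s: 29.35
position: [0.4735, -0.0215, 0.1992]
ft_force: [0.3, 0.1, 0.7]
grip_width: 0.0812
side
272 c [577. 180.] r 37.5 z 0.025..0.031
152 c [473.7 180.1] r 33.9 z 0.050..0.065
none 0
80 c [ 490.3 -246.2] r 30.9 z 0.036..0.045
110 c [ 493.6 -338.8] r 30.6 z 0.036..0.046
top
232 c [578.3 178.7] r 39.2 z 0.025..0.035
114 c [473.5 177.5] r 34.6 z 0.050..0.068
106 c [452.2 -98.9] r 20.6 z 0.065..0.076
93 c [ 488.9 -247.5] r 29.8 z 0.036..0.049
85 c [ 494.1 -341.5] r 29.9 z 0.036..0.048
```

View pics/top8.png

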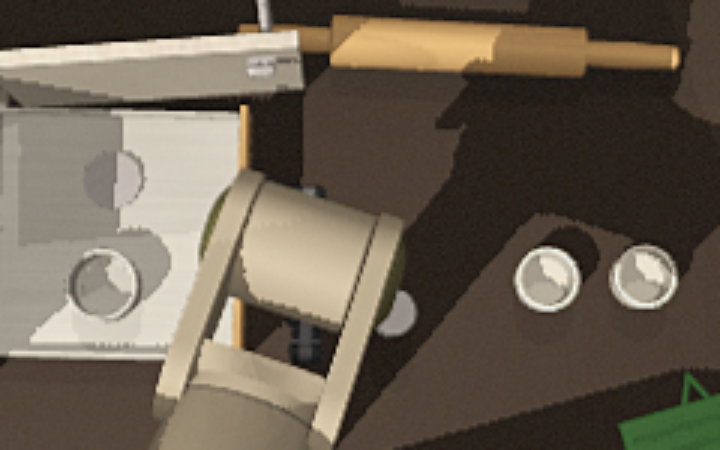

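```bash

python3 -m handwheel '[[[-0.0375,0.0027,0,0],[-0.0375,0.0027,0,0],[-0.0375,0.0027,0,0],[-0.0375,0.0027,0,0],[-0.0375,0.0027,0,0]]]' 100 | sed -n '2p;4p;5p'
python3 -m handwheel '[[[-0.0375,0.0027,0,0],[0,0,0.03,0],[0,0,0.03,0],[0,0,0.03,0],[0,0,0,0]]]' | sed -n '2p;4p;5p'
python3 -m handwheel '[[[0,0,0.03,0],[0,0,0.02,0],[0,0,0.02,0],[0,0,0.01,0],[0,0,0,0]]]' | sed -n '2p;4p;5p'
python3 -m handwheel '[[[0,0,0,0],[0,0,0,0],[0,0,0,0],[0,0,0,0],[0,0,0,0]]]' 0 40 | sed -n '2p;4p;5p'
python3 -m handwheel '[[[0,0,0,0],[0,0,0,0],[0,0,0,0],[0,0,0,0],[0,0,0,0]]]' | sed -n '2p;4p;5p'
```

```text
position: [0.4875, -0.2096, 0.1993]
ft_force: [1.6, 0.2, -0.3]
grip_width: 0.0855
position: [0.4883, -0.2441, 0.1044]
ft_force: [-0.8, 0.5, -0.1]
grip_width: 0.0854
position: [0.49, -0.2458, 0.0286]
ft_force: [-0.1, 0.5, 0.0]
grip_width: 0.0852
position: [0.4906, -0.2471, 0.0314]
ft_force: [-0.3, 1.8, 7.8]
grip_width: 0.0586
position: [0.4906, -0.2471, 0.0314]
ft_force: [-1.4, 2.3, 7.3]
grip_width: 0.0591
```

```bash

python3 -m handwheel '[[[0,0,-0.01,0],[0,0,-0.02,0],[0,0,-0.03,0],[0,0,-0.03,0],[0,0,-0.03,0]]]' | sed -n '2p;4p;5p'
python3 -m handwheel '[[[0,0,-0.04,0],[0,0,-0.03,0],[0.02,0,0,0],[0.03,0,0,0],[0.03,0,0,0]]]' | sed -n '2p;4p;5p'
```

```text
position: [0.4897, -0.2466, 0.152]
ft_force: [1.1, -0.7, -0.2]
grip_width: 0.0591
position: [0.4895, -0.1662, 0.221]
ft_force: [-0.4, 0.5, -1.5]
grip_width: 0.0587
```

```bash

python3 -m handwheel '[[[0.0332,0.011,0,0],[0.0332,0.011,0,0],[0.0332,0.011,0,0],[0.0332,0.011,0,0],[0.0332,0.011,0,0]]]' | sed -n '2p;4p;5p'
python3 -m handwheel '[[[0.0332,0.011,0,0],[0.0332,0.011,0,0],[0.0332,0.011,0,0],[0,0,0,0],[0,0,0,0]]]' | sed -n '2p;4p;5p'
python3 -m handwheel '[[[0,0,0.03,0],[0,0,0.03,0],[0,0,0.03,0],[0,0,0.03,0],[0,0,0,0]]]'| sed -n '2p;4p;5p'
python3 -m handwheel '[[[0,0,0.02,0],[0,0,0.02,0],[0,0,0.006,0],[0,0,0,0],[0,0,0,0]]]'| sed -n '2p;4p;5p'
```

```text
position: [0.5448, 0.001, 0.2208]
ft_force: [0.2, -0.9, -0.6]
grip_width: 0.0587
position: [0.5777, 0.1003, 0.2202]
ft_force: [0.4, -1.3, -1.3]
grip_width: 0.0585
position: [0.5751, 0.0975, 0.095]
ft_force: [-1.5, 0.0, -2.6]
grip_width: 0.059
position: [0.5786, 0.0984, 0.055]
ft_force: [0.2, 0.4, -1.1]
grip_width: 0.059
```

```bash

python3 -m handwheel '[[[0,0,0.002,0],[0,0,0.0012,0],[0,0,0,0],[0,0,0,0]]]'| sed -n '2p;4p;5p'
python3 -m handwheel '[[[0,0,0,0],[0,0,0,0],[0,0,0,0],[0,0,0,0]]]' 85 | sed -n '2p;4p;5p'
python3 -m handwheel '[[[0,0,-0.01,0],[0,0,-0.02,0],[0,0,-0.03,0],[0,0,-0.04,0],[0,0,-0.04,0]]]' | sed -n '2p;4p;5p'
python3 -m handwheel '[[[-0.038,-0.012,0,0],[-0.038,-0.012,0,0],[-0.038,-0.012,0,0],[-0.038,-0.012,0,0],[-0.038,-0.012,0,0]]]' 100 | sed -n '2p;4p;5p'
python3 -m handwheel '[[[-0.038,-0.004,0,0],[-0.038,-0.004,0,0],[0,0,0,0],[0,0,0,0]]]' | sed -n '1p;2p;4p;5p'
python3 - <<'E'
from h import *
for n in('side','top'):
    im,w=cloud(n)
    print(n); circ(w,.578,.099,.055,.07,.045); circ(w,.578,.178,.0245,.035,.035); circ(w,.474,.178,.05,.07,.045);circ(w,.494,-.34,.036,.05)
E
```

```text
position: [0.5785, 0.0987, 0.0514]
ft_force: [-0.7, -0.9, 6.8]
grip_width: 0.0583
position: [0.5778, 0.0988, 0.05]
ft_force: [-0.2, 0.1, -0.1]
grip_width: 0.0723
position: [0.5773, 0.0988, 0.192]
ft_force: [0.2, -0.1, 0.2]
grip_width: 0.0725
position: [0.5169, -0.0927, 0.191]
ft_force: [0.7, 0.3, 0.8]
grip_width: 0.0852
time_s: 35.87
position: [0.5095, -0.1689, 0.1905]
ft_force: [-0.3, 0.6, -0.5]
grip_width: 0.0854
side
129 c [578.4 100.1] r 30.0 z 0.055..0.068
278 c [575.6 179.4] r 30.1 z 0.025..0.032
157 c [474.3 179.4] r 34.4 z 0.050..0.064
none 0
top
92 c [578.1  97.9] r 29.8 z 0.055..0.070
231 c [577.7 178.4] r 33.2 z 0.025..0.034
112 c [472.6 177.6] r 34.0 z 0.050..0.066
94 c [ 493.  -341.3] r 29.8 z 0.036..0.050
```

```bash

python3 -m handwheel '[[[-0.0342,-0.0031,0,0],[-0.0342,-0.0031,0,0],[-0.0342,-0.0031,0,0],[-0.0342,-0.0031,0,0],[-0.0342,-0.0031,0,0]]]' | sed -n '2p;4p;5p'
python3 -m handwheel '[[[0,0,0.03,0],[0,0,0.03,0],[0,0,0.03,0],[0,0,0,0],[0,0,0,0]]]' | sed -n '2p;4p;5p'
python3 -m handwheel '[[[0,0,0.02,0],[0,0,0.02,0],[0,0,0.02,0],[0,0,0.012,0],[0,0,0,0]]]' | sed -n '2p;4p;5p'
python3 -m handwheel '[[[0,0,0,0],[0,0,0,0],[0,0,0,0],[0,0,0,0],[0,0,0,0]]]' 0 40 | sed -n '2p;4p;5p'
python3 -m handwheel '[[[0,0,0,0],[0,0,0,0],[0,0,0,0],[0,0,0,0],[0,0,0,0]]]' | sed -n '2p;4p;5p'
python3 -m handwheel '[[[0,0,-0.01,0],[0,0,-0.02,0],[0,0,-0.03,0],[0,0,-0.03,0],[0,0,-0.03,0]]]' | sed -n '2p;4p;5p'
python3 -m handwheel '[[[0,0,-0.04,0],[0,0,-0.03,0],[0,0,0,0],[0,0,0,0],[0,0,0,0]]]' | sed -n '2p;4p;5p'
```

```text
position: [0.4948, -0.3381, 0.1905]
ft_force: [0.3, 0.1, 0.4]
grip_width: 0.0853
position: [0.4947, -0.3368, 0.0999]
ft_force: [0.7, 0.7, 0.7]
grip_width: 0.086
position: [0.4948, -0.3375, 0.0282]
ft_force: [0.2, 0.0, 0.1]
grip_width: 0.0851
position: [0.4953, -0.3387, 0.0308]
ft_force: [-0.1, 1.9, 8.8]
grip_width: 0.0592
position: [0.4953, -0.3387, 0.0309]
ft_force: [-1.5, 1.8, 8.8]
grip_width: 0.0589
position: [0.4943, -0.338, 0.1509]
ft_force: [0.5, -0.4, -1.7]
grip_width: 0.0588
position: [0.494, -0.3378, 0.2181]
ft_force: [0.0, 0.1, -2.0]
grip_width: 0.0592
```

```bash

python3 -m handwheel '[[[0.0364,-0.0017,0,0],[0.0364,-0.0017,0,0],[0.0364,-0.0017,0,0],[0.0364,-0.0017,0,0],[0.0364,-0.0017,0,0]]]' | sed -n '2p;4p;5p'
python3 -m handwheel '[[[0.0364,-0.0017,0,0],[0.0364,-0.0017,0,0],[0.0364,-0.0017,0,0],[0.0364,-0.0017,0,0],[0.0364,-0.0017,0,0]]]' | sed -n '2p;4p;5p'
python3 -m handwheel '[[[0.0364,-0.0017,0,0],[0.0364,-0.0017,0,0],[0,0,0.02,0],[0,0,0,0],[0,0,0,0]]]' | sed -n '2p;4p;5p'
python3 -m handwheel '[[[0,0,0.03,0],[0,0,0.03,0],[0,0,0.03,0],[0,0,0.02,0],[0,0,0,0]]]'| sed -n '2p;4p;5p'
python3 -m handwheel '[[[0,0,0.02,0],[0,0,0.01,0],[0,0,0.004,0],[0,0,0,0],[0,0,0,0]]]'| sed -n '2p;4p;5p'
```

```text
position: [0.4849, -0.1543, 0.2168]
ft_force: [-0.0, -0.2, -1.9]
grip_width: 0.0589
position: [0.4763, 0.0276, 0.217]
ft_force: [0.7, 0.3, -0.7]
grip_width: 0.059
position: [0.4732, 0.0985, 0.1969]
ft_force: [-0.7, 0.4, -1.3]
grip_width: 0.0588
position: [0.4725, 0.0973, 0.0852]
ft_force: [-0.7, -0.6, -2.8]
grip_width: 0.0593
position: [0.4747, 0.0981, 0.0552]
ft_force: [0.0, -0.0, -1.5]
grip_width: 0.0587
```

```bash

python3 -m handwheel '[[[0,0,0.002,0],[0,0,0.001,0],[0,0,0,0],[0,0,0,0]]]'| sed -n '2p;4p;5p'
python3 -m handwheel '[[[0,0,0.001,0],[0,0,0,0],[0,0,0,0]]]'| sed -n '2p;4p;5p'
python3 -m handwheel '[[[0,0,0,0],[0,0,0,0],[0,0,0,0],[0,0,0,0]]]' 85 | sed -n '2p;4p;5p'
python3 -m handwheel '[[[0,0,-0.01,0],[0,0,-0.02,0],[0,0,-0.03,0],[0,0,-0.04,0],[0,0,-0.04,0]]]' | sed -n '2p;4p;5p'
python3 -m handwheel '[[[-0.04,0,0,0],[-0.04,0,0,0],[-0.04,0,0,0],[-0.04,0,0,0],[-0.04,0,0,0]]]' 100 | sed -n '2p;4p;5p'
python3 -m handwheel '[[[-0.04,0,0,0],[-0.03,0,0,0],[0,0,0,0],[0,0,0,0]]]' | sed -n '1p;2p;4p;5p'
python3 - <<'E'
from h import *
o=[]
for n in('side','top'):
    im,w=cloud(n)
    print(n); circ(w,.578,.099,.055,.07,.045);circ(w,.474,.099,.055,.07,.045); circ(w,.578,.178,.0245,.035,.035); circ(w,.474,.178,.05,.07,.045);circ(w,.453,-.098,.06,.08)
    o.append(cv2.resize(im[160:400,200:440] if n=='side' else im[160:320,170:330],(400,400)))
save('both9.png',np.concatenate(o,1))
E
```

```text
position: [0.4741, 0.0986, 0.0513]
ft_force: [-0.3, -0.3, -1.8]
grip_width: 0.0592
position: [0.4741, 0.0986, 0.0508]
ft_force: [-2.5, 0.1, 7.3]
grip_width: 0.0589
position: [0.474, 0.0986, 0.05]
ft_force: [0.5, 0.7, 0.1]
grip_width: 0.0727
position: [0.4734, 0.0986, 0.1913]
ft_force: [0.3, 0.6, -1.0]
grip_width: 0.0726
position: [0.4735, -0.1032, 0.1902]
ft_force: [0.9, -0.4, -0.4]
grip_width: 0.0856
time_s: 43.05
position: [0.4737, -0.1726, 0.1897]
ft_force: [-0.7, 1.5, -0.5]
grip_width: 0.0854
side
132 c [578.3  99.8] r 30.0 z 0.055..0.068
130 c [474.1  97.3] r 30.0 z 0.055..0.067
283 c [578.4 175. ] r 31.9 z 0.025..0.032
155 c [473.6 179.6] r 34.0 z 0.050..0.065
219 c [452.8 -95.8] r 22.0 z 0.061..0.076
top
92 c [577.5  98.2] r 30.0 z 0.055..0.069
91 c [473.3  95.4] r 29.6 z 0.056..0.070
230 c [576.8 178.2] r 33.8 z 0.025..0.035
109 c [473.  177.8] r 33.9 z 0.051..0.068
41 c [454.1 -96.7] r 19.7 z 0.063..0.076
```

View pics/both9.png

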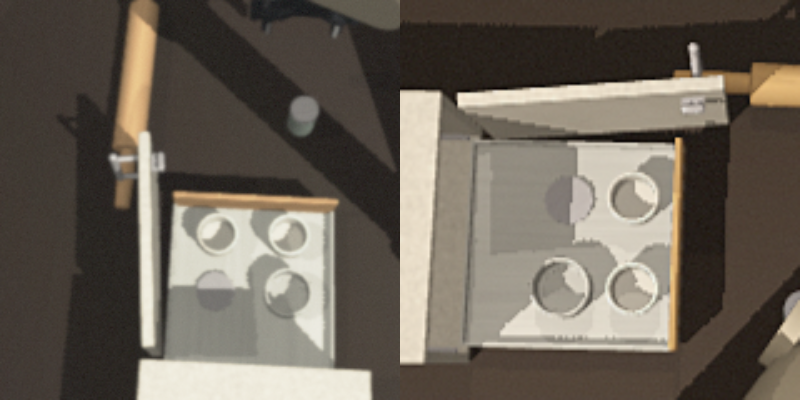

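```bash

python3 -m handwheel '[[[0,0.028,0,0],[0,0.028,0,0],[0,0,0,0.125],[0,0,0,0.125],[0,0,0,0.125]]]' >/dev/null
python3 -m handwheel '[[[0,0,0,0.125],[0,0,0,0.125],[0,0,0,0.125],[0,0,0,0.125],[0,0,0,0.125]]]' >/dev/null
python3 -m handwheel '[[[0,0,0,0.125],[0,0,0,0.125],[0,0,0,0.125],[0,0,0,0.125],[0,0,0,0.071]]]' >/dev/null
python3 -m handwheel '[[[0,-0.04,0,0],[0,-0.04,0,0],[0,-0.04,0,0],[0,-0.03,0,0],[0,0,0,0]]]'
python3 - <<'E'
from h import *
o=env.observe()['position']
for n in('side','top'):
    im,w=cloud(n); d=w-np.array(o)
    for b in np.arange(-.02,.32,.02):
        m=(abs(d[...,0])<.12)&(abs(d[...,1])<.1)&(abs(d[...,2]-b)<.01); p=d[m]
        if len(p)>3: print(n,b.round(2),len(p),p[:,:2].min(0).round(3),p[:,:2].max(0).round(3))
E
```

```text
time_s: 44.82
position: [0.529, -0.0152, 0.1904]
tool_rot: [[1.0, 0.007, -0.0], [0.007, -1.0, 0.002], [-0.0, -0.002, -1.0]]
ft_force: [-0.5, 0.0, 0.3]
grip_width: 0.0852
side 0.04 19 [-0.014  0.051] [0.012 0.075]
side 0.06 107 [-0.016  0.031] [0.016 0.076]
side 0.08 104 [-0.018  0.023] [0.019 0.073]
side 0.1 159 [-0.014  0.034] [0.013 0.071]
side 0.12 61 [-0.016  0.026] [0.029 0.039]
side 0.2 26 [-0.063 -0.03 ] [0.044 0.071]
side 0.22 264 [-0.093 -0.03 ] [0.055 0.086]
side 0.24 522 [-0.109 -0.052] [0.059 0.09 ]
side 0.26 1289 [-0.116 -0.066] [0.058 0.092]
side 0.28 2646 [-0.12  -0.064] [0.049 0.091]
side 0.3 2109 [-0.12  -0.052] [0.008 0.09 ]
top 0.04 4 [-0.011 -0.077] [-0.001 -0.077]
top 0.06 4 [-0.013 -0.077] [0.001 0.06 ]
top 0.12 9 [-0.038 -0.011] [-0.031  0.019]
top 0.14 5 [-0.038 -0.005] [-0.036  0.009]
top 0.18 7 [-0.04  -0.006] [-0.033  0.019]
top 0.2 8 [-0.04  -0.047] [0.007 0.012]
top 0.22 14 [-0.054 -0.048] [0.013 0.055]
top 0.24 76 [-0.06  -0.073] [0.054 0.057]
top 0.26 614 [-0.088 -0.073] [0.056 0.067]
top 0.28 1608 [-0.117 -0.068] [0.048 0.087]
top 0.3 1333 [-0.12 -0.06] [0.018 0.085]
```

```bash

python3 -m handwheel '[[[0,0,0.03,0],[0,0,0.03,0],[0,0,0.03,0],[0,0,0.03,0],[0,0,0.01,0]]]' | sed -n '2p;4p;5p'
python3 -m handwheel '[[[0,0,0,0],[0,0,0,0],[0,-0.002,0,0],[0,-0.002,0,0],[0,-0.002,0,0]]]' | sed -n '2p;4p;5p'
python3 -m handwheel '[[[0,-0.002,0,0],[0,-0.002,0,0],[0,-0.003,0,0],[0,-0.003,0,0],[0,-0.004,0,0]]]' | sed -n '2p;4p;5p'
python3 -m handwheel '[[[0,-0.005,0,0],[0,-0.005,0,0],[0,-0.005,0,0],[0,-0.005,0,0],[0,-0.005,0,0]]]' | sed -n '2p;4p;5p'
```

```text
position: [0.5283, -0.0216, 0.0566]
ft_force: [-1.4, 0.5, -0.2]
grip_width: 0.0855
position: [0.5305, -0.0153, 0.0614]
ft_force: [-0.5, 0.0, 1.1]
grip_width: 0.0852
position: [0.5302, -0.0013, 0.0602]
ft_force: [-0.1, -2.0, 0.8]
grip_width: 0.0857
position: [0.5301, 0.0241, 0.0601]
ft_force: [1.7, -2.0, 1.4]
grip_width: 0.0855
```

```bash

for k in 1; do
python3 -m handwheel '[[[0,-0.007,0,0],[0,-0.008,0,0],[0,-0.008,0,0],[0,-0.008,0,0],[0,-0.008,0,0]]]' | sed -n '2p;4p;5p'
python3 -m handwheel '[[[0,-0.008,0,0],[0,-0.008,0,0],[0,-0.008,0,0],[0,-0.008,0,0],[0,-0.008,0,0]]]' | sed -n '2p;4p;5p'
python3 -m handwheel '[[[0,-0.008,0,0],[0,-0.008,0,0],[0,-0.008,0,0],[0,-0.008,0,0],[0,-0.008,0,0]]]' | sed -n '2p;4p;5p'
python3 -m handwheel '[[[0,-0.008,0,0],[0,-0.008,0,0],[0,-0.007,0,0],[0,-0.006,0,0],[0,-0.005,0,0]]]' | sed -n '2p;4p;5p'
python3 -m handwheel '[[[0,-0.004,0,0],[0,-0.004,0,0],[0,-0.004,0,0],[0,-0.003,0,0],[0,-0.003,0,0]]]' | sed -n '2p;4p;5p'
done
python3 - <<'E'
from h import *
im,w=cloud('side'); x,y,z=w[...,0],w[...,1],w[...,2]
m=(abs(x-.44)<.02)&(abs(z-.08)<.008)&(y>.15)&(y<.29); p=w[m]; print(len(p), p[:,1].min() if len(p) else 0)
save('side10.png',im[200:420,250:500],3)
E
```

```text
position: [0.53, 0.0635, 0.06]
ft_force: [1.4, -2.4, 1.0]
grip_width: 0.0854
position: [0.53, 0.1034, 0.06]
ft_force: [1.9, -1.4, -0.7]
grip_width: 0.0854
position: [0.53, 0.1434, 0.0601]
ft_force: [1.4, -1.4, 0.3]
grip_width: 0.0856
position: [0.5299, 0.1773, 0.0601]
ft_force: [0.9, -2.5, 0.6]
grip_width: 0.0853
position: [0.5299, 0.1948, 0.06]
ft_force: [0.1, -2.3, 1.2]
grip_width: 0.0855
62 0.2526085944148651
```

View pics/side10.png

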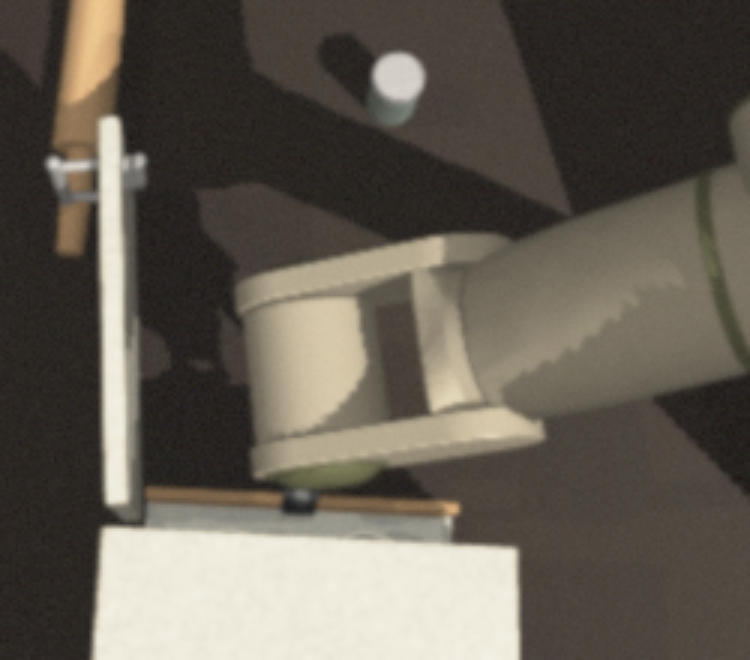

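```bash

python3 -m handwheel '[[[0,-0.004,0,0],[0,-0.004,0,0],[0,-0.004,0,0],[0,-0.004,0,0],[0,-0.004,0,0]]]' | sed -n '2p;4p;5p'
python3 -m handwheel '[[[0,-0.004,0,0],[0,-0.003,0,0],[0,-0.003,0,0],[0,-0.003,0,0],[0,-0.002,0,0]]]' | sed -n '2p;4p;5p'
python3 -m handwheel '[[[0,-0.0015,0,0],[0,-0.001,0,0],[0,-0.001,0,0],[0,0,0,0]]]' | sed -n '2p;4p;5p'
python3 -m handwheel '[[[0,-0.001,0,0],[0,-0.001,0,0],[0,0,0,0]]]' | sed -n '2p;4p;5p'
```

```text
position: [0.53, 0.215, 0.06]
ft_force: [-0.0, -1.5, -0.8]
grip_width: 0.085
position: [0.53, 0.2299, 0.06]
ft_force: [-0.3, -1.9, -0.5]
grip_width: 0.0852
position: [0.53, 0.2333, 0.0601]
ft_force: [0.2, -0.0, 0.2]
grip_width: 0.0853
position: [0.53, 0.2352, 0.0601]
ft_force: [-0.5, -0.0, 0.1]
grip_width: 0.0855
```

```bash

python3 -m handwheel '[[[0,-0.001,0,0],[0,-0.001,0,0],[0,0,0,0]]]' | sed -n '2p;4p;5p'
python3 -m handwheel '[[[0,-0.001,0,0],[0,-0.001,0,0]]]' | sed -n '2p;4p;5p'
python3 -m handwheel '[[[0,-0.001,0,0],[0,-0.001,0,0]]]' | sed -n '2p;4p;5p'
python3 -c "
from h import *
im,w=cloud('side'); x,y,z=w[...,0],w[...,1],w[...,2]
m=(abs(x-.44)<.02)&(abs(z-.08)<.008)&(y>.15)&(y<.31); p=w[m]; print(len(p), p[:,1].min() if len(p) else 0)"
```

```text
position: [0.5301, 0.2373, 0.0601]
ft_force: [0.5, -0.7, -0.0]
grip_width: 0.0854
position: [0.5301, 0.238, 0.0602]
ft_force: [-1.3, -13.8, 4.0]
grip_width: 0.0853
position: [0.5301, 0.2381, 0.0604]
ft_force: [-2.0, -26.6, 7.8]
grip_width: 0.0854
0 0
```

```bash

python3 -m handwheel '[[[0,0.01,0,0],[0,0.03,0,0],[0,0.04,0,0],[0,0.04,0,0],[0,0.04,0,0]]]' | sed -n '2p;4p;5p'
python3 -m handwheel '[[[0,0,-0.04,0],[0,0,-0.04,0],[0,0,-0.04,0],[0,0,-0.04,0],[0,0,-0.03,0]]]' 60 | sed -n '2p;4p;5p'
python3 -m handwheel '[[[0,0,0,-0.125],[0,0,0,-0.125],[0,0,0,-0.125],[0,0,0,-0.125],[0,0,0,-0.125]]]' >/dev/null
python3 -m handwheel '[[[0,0,0,-0.125],[0,0,0,-0.125],[0,0,0,-0.125],[0,0,0,-0.125],[0,0,0,-0.125]]]' >/dev/null
python3 -m handwheel '[[[0,0,0,-0.125],[0,0,0,-0.125],[0,0,0,-0.125],[0,0,0,-0.052],[0,0,0,0]]]'
python3 - <<'E'
from h import *
for n in('side','top'):
    im,w=cloud(n); x,y,z=w[...,0],w[...,1],w[...,2]
    for Y in(.03,.06,.09,.12,.15,.2,.24):
        m=(abs(z-.197)<.005)&(abs(y-Y)<.01)&(x>.62)&(x<.76); p=w[m]
        if len(p)>4: print(n,Y,len(p),'x',p[:,0].min().round(4),p[:,0].max().round(4),np.median(p[:,0]).round(4),np.median(p[:,2]).round(3))
    m=(z>.085)&(z<.19)&(x>.70)&(x<.78)&(y>-.02)&(y<.1); p=w[m]; print('handle',len(p),p.min(0).round(3) if len(p) else 0,p.max(0).round(3) if len(p) else 0)
    m=(abs(x-.44)<.03)&(z>.05)&(z<.1)&(y>.2)&(y<.33); p=w[m]; print('board',len(p),p.min(0) if len(p) else 0)
E
```

```text
position: [0.5299, 0.0798, 0.0602]
ft_force: [1.8, 0.1, -1.2]
grip_width: 0.0853
position: [0.5303, 0.0811, 0.2538]
ft_force: [1.5, 0.0, -0.4]
grip_width: 0.0515
time_s: 52.85
position: [0.5301, 0.0812, 0.2501]
tool_rot: [[-0.108, 0.994, 0.0], [0.994, 0.108, 0.0], [0.0, 0.0, -1.0]]
ft_force: [0.5, 0.3, -0.2]
grip_width: 0.0509
side 0.03 59 x 0.6743 0.689 0.6816 0.196
side 0.06 56 x 0.6701 0.6846 0.6779 0.196
side 0.09 65 x 0.668 0.6823 0.6754 0.197
side 0.12 62 x 0.6661 0.6802 0.6728 0.196
side 0.15 65 x 0.6617 0.6778 0.6704 0.196
side 0.2 67 x 0.658 0.672 0.6649 0.196
side 0.24 69 x 0.6531 0.6688 0.6616 0.197
handle 127 [0.701 0.023 0.088] [0.729 0.034 0.189]
board 0 0
top 0.03 38 x 0.6715 0.6864 0.6789 0.197
top 0.06 43 x 0.6685 0.6855 0.6768 0.198
top 0.09 41 x 0.6659 0.6826 0.6737 0.197
top 0.12 46 x 0.6626 0.679 0.6723 0.196
top 0.15 44 x 0.6594 0.6756 0.6677 0.196
top 0.2 42 x 0.6553 0.6717 0.6631 0.197
top 0.24 44 x 0.6513 0.6683 0.6601 0.197
handle 49 [0.7   0.021 0.09 ] [0.727 0.032 0.19 ]
board 124 [0.41127383 0.29233339 0.05000309]
```

```bash

python3 -m handwheel '[[[-0.0033,0.036,0,0],[-0.0033,0.036,0,0],[-0.0033,0.036,0,0],[-0.0033,0.036,0,0],[0,0,0,0]]]' | sed -n '2p;4p;5p'
python3 -m handwheel '[[[0,0,0,0],[0,0,0,0],[0,0,0.01,0],[0,0,0.02,0],[0,0,0,0]]]' | sed -n '2p;4p;5p'
python3 -m handwheel '[[[0,0,0.015,0],[0,0,0.015,0],[0,0,0.005,0],[0,0,0,0],[0,0,0,0]]]' | sed -n '2p;4p;5p'
```

```text
position: [0.679, 0.0827, 0.247]
ft_force: [0.4, -0.0, 0.1]
grip_width: 0.0514
position: [0.6725, 0.0833, 0.2169]
ft_force: [-0.5, -0.2, -0.7]
grip_width: 0.0513
position: [0.6745, 0.0832, 0.1861]
ft_force: [0.7, -0.8, 0.9]
grip_width: 0.051
```

```bash

python3 -m handwheel '[[[0.0001,-0.0057,0,0.03],[0.0001,-0.0057,0,0.03],[0.0001,-0.0057,0,0.03],[0.0001,-0.0057,0,0.03],[0.0001,-0.0057,0,0.03]]]' | sed -n '2p;4p;5p'
python3 -m handwheel '[[[0.0003,-0.0095,0,0.05],[0.0003,-0.0095,0,0.05],[0.0003,-0.0095,0,0.05],[0.0003,-0.0095,0,0.05],[0.0003,-0.0095,0,0.05]]]' | sed -n '2p;4p;5p'
python3 -m handwheel '[[[0.0003,-0.0095,0,0.05],[0.0003,-0.0095,0,0.05],[0.0003,-0.0095,0,0.05],[0.0003,-0.0095,0,0.05],[0.0003,-0.0095,0,0.05]]]' 
python3 - <<'E'
from h import *
im,w=cloud('side'); z=w[...,2]
m=(abs(z-.197)<.005)&(w[...,0]<.68)&(w[...,0]>.38)&(w[...,1]<.275)&(w[...,1]>-.02); p=w[m]; print(len(p)); 
if len(p)>20: print(cv2.fitLine((p[:,:2]).astype(np.float32),cv2.DIST_HUBER,0,.01,.01).ravel())
E
```

```text
position: [0.6462, 0.0823, 0.1866]
ft_force: [-0.2, -0.1, 0.5]
grip_width: 0.0513
position: [0.5994, 0.0907, 0.1866]
ft_force: [0.5, 0.8, -0.7]
grip_width: 0.0515
time_s: 55.45
position: [0.5563, 0.1104, 0.1866]
tool_rot: [[0.52, 0.854, 0.003], [0.854, -0.52, 0.0], [0.001, 0.002, -1.0]]
ft_force: [0.2, 0.1, 0.1]
grip_width: 0.0509
555
[0.45624202 0.88985574 0.6219216  0.20419356]
```

```bash

python3 -m handwheel '[[[0.0003,-0.0095,0,0.05],[0.0003,-0.0095,0,0.05],[0.0003,-0.0095,0,0.05],[0.0003,-0.0095,0,0.05],[0.0003,-0.0095,0,0.05]]]' | sed -n '2p;4p;5p'
python3 -m handwheel '[[[0.0003,-0.0095,0,0.05],[0.0003,-0.0095,0,0.05],[0.0003,-0.0095,0,0.05],[0.0003,-0.0095,0,0.05],[0.0003,-0.0095,0,0.05]]]' | sed -n '2p;4p;5p'
python3 -m handwheel '[[[0.0003,-0.0095,0,0.05],[0.0003,-0.0095,0,0.05],[0.0003,-0.0095,0,0.05],[0.0002,-0.006,0,0.03],[0,0,0,0]]]' 
python3 - <<'E'
from h import *
im,w=cloud('side'); z=w[...,2]
m=(abs(z-.197)<.005)&(w[...,0]<.68)&(w[...,0]>.38)&(w[...,1]<.275)&(w[...,1]>-.02); p=w[m]; print(len(p)); 
if len(p)>20: print(cv2.fitLine((p[:,:2]).astype(np.float32),cv2.DIST_HUBER,0,.01,.01).ravel(),p.min(0),p.max(0))
E
```

```text
position: [0.5196, 0.14, 0.1863]
ft_force: [-0.7, 0.3, -0.4]
grip_width: 0.0511
position: [0.4912, 0.178, 0.1863]
ft_force: [0.3, -0.0, -0.4]
grip_width: 0.0514
time_s: 56.75
position: [0.4767, 0.2099, 0.1862]
tool_rot: [[0.94, 0.341, 0.002], [0.341, -0.94, 0.001], [0.002, 0.0, -1.0]]
ft_force: [0.1, 0.4, 0.8]
grip_width: 0.0514
563
[0.9179328  0.39673582 0.58000195 0.24393204] [0.5026469  0.20510251 0.19203227] [0.66386892 0.27499847 0.20145261]
```

```bash

python3 -m handwheel '[[[0,0,-0.02,0],[0,0,-0.03,0],[0,0,-0.025,0],[0,0,0,0],[0,0,0,0]]]' | sed -n '2p;4p;5p'
python3 -m handwheel '[[[0,0,0,0.116],[0,0,0,0.116],[0,0,0,0.116],[0,0,0,0]]]' 100 
python3 -m handwheel '[[[0.008,0.032,0,0],[0.008,0.032,0,0],[0.007,0.031,0,0],[0,0,0,0],[0,0,0,0]]]'  | sed -n '2p;4p;5p'
python3 -m handwheel '[[[0,0,0.03,0],[0,0,0.03,0],[0,0,0.025,0],[0,0,0,0],[0,0,0,0]]]'  | sed -n '2p;4p;5p'
```

```text
position: [0.4772, 0.2087, 0.2615]
ft_force: [-0.6, 0.1, -0.4]
grip_width: 0.0514
time_s: 57.55
position: [0.4763, 0.2087, 0.259]
tool_rot: [[1.0, -0.005, -0.002], [-0.005, -1.0, -0.0], [-0.002, 0.0, -1.0]]
ft_force: [1.1, 0.4, 0.7]
grip_width: 0.0857
position: [0.4995, 0.1128, 0.2593]
ft_force: [0.2, 0.7, 0.9]
grip_width: 0.0857
position: [0.4989, 0.1148, 0.1747]
ft_force: [0.6, 0.6, 1.0]
grip_width: 0.0853
```

```bash

python3 -m handwheel '[[[0,-0.006,0,0],[0,-0.006,0,0],[0,-0.006,0,0],[0,-0.006,0,0],[0,-0.006,0,0]]]' | sed -n '2p;4p;5p'
python3 -m handwheel '[[[0,-0.006,0,0],[0,-0.006,0,0],[0,-0.006,0,0],[0,-0.006,0,0],[0,-0.006,0,0]]]' | sed -n '2p;4p;5p'
python3 -m handwheel '[[[0,-0.005,0,0],[0,-0.005,0,0],[0,-0.005,0,0],[0,-0.004,0,0],[0,-0.004,0,0]]]' | sed -n '2p;4p;5p'
python3 -m handwheel '[[[0,-0.003,0,0],[0,-0.003,0,0],[0,-0.002,0,0]]]' | sed -n '2p;4p;5p'
python3 -m handwheel '[[[0,-0.002,0,0],[0,-0.002,0,0]]]' | sed -n '2p;4p;5p'
```

```text
position: [0.4995, 0.1449, 0.1757]
ft_force: [-0.7, 0.1, -0.6]
grip_width: 0.0857
position: [0.4994, 0.1747, 0.175]
ft_force: [0.6, -0.2, -1.1]
grip_width: 0.0856
position: [0.4995, 0.1975, 0.175]
ft_force: [-0.2, -0.2, 0.1]
grip_width: 0.0852
position: [0.4995, 0.2054, 0.1751]
ft_force: [-1.1, 0.1, -0.9]
grip_width: 0.0857
position: [0.4994, 0.2091, 0.175]
ft_force: [-0.7, -6.8, 0.5]
grip_width: 0.0856
```

```bash

python3 -m handwheel '[[[0,-0.0015,0,0],[0,-0.0015,0,0]]]' | sed -n '2p;4p;5p'
python3 -m handwheel '[[[0,-0.0015,0,0],[0,-0.0015,0,0]]]' | sed -n '2p;4p;5p'
python3 -m handwheel '[[[0,-0.0015,0,0],[0,-0.0015,0,0]]]' | sed -n '2p;4p;5p'
```

```text
position: [0.4994, 0.21, 0.1752]
ft_force: [-2.0, -21.0, 5.0]
grip_width: 0.0854
position: [0.4993, 0.2124, 0.1753]
ft_force: [-3.5, -13.7, 4.1]
grip_width: 0.0853
position: [0.4992, 0.2172, 0.1751]
ft_force: [-1.8, -14.5, 3.0]
grip_width: 0.0853
```

```bash

python3 -m handwheel '[[[0,-0.001,0,0],[0,0,0,0]]]' | sed -n '2p;4p;5p'
python3 -m handwheel '[[[0,0.01,0,0],[0,0.02,0,0],[0,0.03,0,0],[0,0.04,0,0],[0,0,0,0]]]' | sed -n '2p;4p;5p'
python3 -m handwheel '[[[0,0.03,0,0],[0,0.04,0,0],[0,0.04,-0.02,0],[0,0.04,0,0],[0,0,0,0]]]' | sed -n '1p;2p;4p;5p'
python3 - <<'E'
from h import *
o=[]
for n in('side','top'):
    im,w=cloud(n); z=w[...,2]
    m=(abs(z-.197)<.006)&(w[...,0]<.68)&(w[...,0]>.38)&(w[...,1]<.3)&(w[...,1]>.2)
    for X in(.4,.45,.5,.6,.65): p=w[m&(abs(w[...,0]-X)<.01)]; print(n,X,len(p),np.percentile(p[:,1],[0,3]).round(4) if len(p) else 0)
    circ(w,.453,-.098,.06,.08)
    o.append(cv2.resize(im[:400,160:560] if n=='side' else im[120:320,160:360],(400,400)))
save('both11.png',np.concatenate(o,1))
E
```

```text
position: [0.4993, 0.217, 0.1752]
ft_force: [-3.0, -13.7, 3.8]
grip_width: 0.0852
position: [0.4998, 0.1143, 0.1751]
ft_force: [1.5, 0.4, -0.6]
grip_width: 0.0853
time_s: 61.55
position: [0.4999, -0.0339, 0.1945]
ft_force: [0.2, -0.7, 0.7]
grip_width: 0.0855
side 0.4 124 [0.2746 0.275 ]
side 0.45 126 [0.275  0.2755]
side 0.5 123 [0.2755 0.2759]
side 0.6 122 [0.2744 0.2748]
side 0.65 130 [0.2748 0.2752]
51 c [447.9 -81.4] r 13.4 z 0.060..0.072
top 0.4 84 [0.2724 0.2728]
top 0.45 86 [0.2725 0.2734]
top 0.5 86 [0.2721 0.2729]
top 0.6 79 [0.272  0.2726]
top 0.65 80 [0.272  0.2724]
149 c [452.7 -98.6] r 21.0 z 0.061..0.076
```

View pics/both11.png

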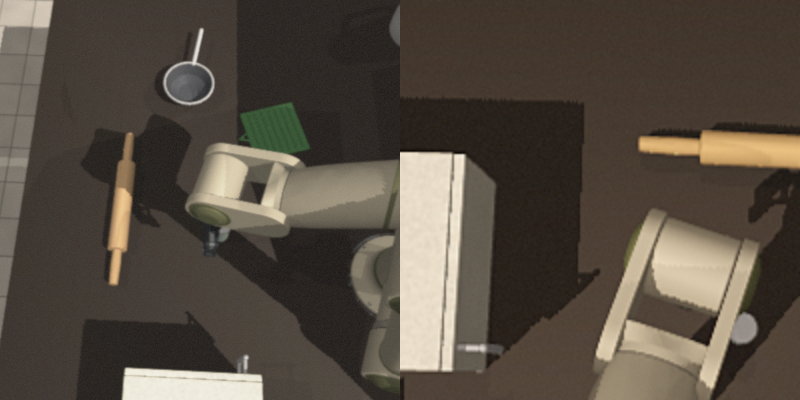

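```bash
python3 -c "
from rig import env
print(env.close_job())"
```

```text
the job is handed in; nothing more can be done
None
```

The baking things are put away: the base, the ring and two ramekins are in the tray, the tray is in, and the door is shut. I handed the job in at about 62 s of the 210 s.

- **Freeing the base:** I lowered the tin over the canister until the ring was down at the ledge and the base stood on the lid. I then took the base off from above.
- **In the tray:** the base, the ring and two ramekins stand side by side in two rows of two, about 8 cm by 10 cm apart. No third ramekin showed up in either camera. One ramekin was knocked about 3.5 cm aside partway through, so I measured its new position before picking it up.
- **Tray:** I pushed it in until it met its stop (about 27 N), and the camera put the front board at the fully-in position to within 2 mm.
- **Door:** the force on the gripper rose to about 21 N and fell to about 14 N as the door gave way. It then moved no further, which fits the catch snapping over. After that the door's outer face measured parallel to the front within 1 mm and at the expected place.
- **Canister, pin and sieve:** at the last look the canister stood where it began. I did not re-measure the rolling pin and sieve, but they look unmoved in the last picture and the gripper never came down near them.

The two cameras disagree by up to about 2.5 mm, roughly the stated calibration. The side camera's last canister reading was poor because the gripper was in the way, so the canister check rests on the top camera alone. I could not look inside the tray once the door was shut; all four items stood clear of each other when I checked just before pushing it in.

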